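# Pack the copper floats and cover their bin

## Task

First lower every copper float on the bench gently onto the floor of the deep grey bin, without dropping or banging any. Then slide the lifter under the polished copper panel on the wooden rack, lift it, and lay it gently across the bin's two blue ledges as a cover, centred and square, never touching the panel with the fingers. Finally put the lifter back flat on its black mat, and leave the can, tube stub and wrench alone.

Things in the scene. Friction and masses are not known exactly. Their poses are not given: they have to be found in the camera images.
- bin: Deep open grey steel bin, fixed. Origin: centre of its underside; x along it, y across. Inside 200 (x) by 140 (y) mm, floor top at z = 4 mm, walls 4 mm. The side walls (+y, -y) carry flat blue ledges from y = 70 to 90 mm, full length, tops at z = 92 mm. The end walls (+x, -x) are cut down to z = 60 mm, so a blade under a panel on the ledges can be drawn out over the -x end (nearer the robot).
- rack: Fixed wooden drying rack. Origin: centre of its underside. Two rails along x, 150 mm long, 24 mm wide (y = 65 to 89 mm on either side), tops at z = 30 mm, on a 4 mm base board. The 130 mm channel between them is open at both ends, so a blade can pass under the panel along x. Its -x end is towards the robot.
- panel: Polished copper-faced flat panel, 120 (x) by 170 (y) by 4 mm, 110 to 150 g, bridging the two rack rails at the start. Origin: centre of its underside, z up; x along the rack's channel. Its polish must not be touched by the fingers.
- lifter: Cranked steel spatula, 240 g. Origin: on the blade's underside plane, below the grip point; x points from handle to blade. Red handle bar along x from -60 to 40 mm, 20 mm wide, z = 60 to 86 mm; grip it across from above at x = 0, z = 73 mm. Blade x = 52 to 152 mm, 80 mm wide, 3 mm thick. Sloping neck from x = 35 (z = 65) to x = 60 mm (z = 3). Prop foot at x = -50 mm down to z = 0.
- lifter_mid (a point): Middle of the lifter's length on its underside plane, 45 mm from its origin towards the blade. Put down, the lifter stands level on its blade and on the 30 mm wide prop foot.
- mat: Black rubber mat fixed to the bench, 220 (x) by 110 (y) by 3 mm: the lifter's place, whose x axis the lifter's roughly shares at the start. Origin: centre of its underside.
- can: Bystander: spray can, 66 mm diameter, 160 mm tall, origin at the centre of its underside.
- stub: Bystander: upright copper tube stub, 36 mm diameter, 80 mm tall, origin at the centre of its underside.
- wrench: Bystander: flat steel wrench, 180 mm long along its x, 8 mm thick, origin at the centre of its underside.
- float1: Hollow copper float (2 to 4 of the four are present), rounded, flat weighted foot 46 mm wide, straight waist 54 mm in diameter from 10 to 30 mm above its underside, domed top at 47 mm, 90 g, standing upright on the bench at the start. Origin: centre of its underside, z towards the dome.
- float2: Hollow copper float (2 to 4 of the four are present), rounded, flat weighted foot 46 mm wide, straight waist 54 mm in diameter from 10 to 30 mm above its underside, domed top at 47 mm, 90 g, standing upright on the bench at the start. Origin: centre of its underside, z towards the dome.
- float3: Hollow copper float (2 to 4 of the four are present), rounded, flat weighted foot 46 mm wide, straight waist 54 mm in diameter from 10 to 30 mm above its underside, domed top at 47 mm, 90 g, standing upright on the bench at the start. Origin: centre of its underside, z towards the dome.
- float4: Hollow copper float (2 to 4 of the four are present), rounded, flat weighted foot 46 mm wide, straight waist 54 mm in diameter from 10 to 30 mm above its underside, domed top at 47 mm, 90 g, standing upright on the bench at the start. Origin: centre of its underside, z towards the dome.
Mind the look-alikes: they are no part of the job. Leave any pink or turquoise look-alike of the lifter alone.

How it is judged:
On the way, in this order (a step that is already met when the one before it is completed fails the run):
1. every float that is present stands or lies on the bin's floor (x of float1 in the frame of bin between -0.1 and 0.1 m and y of float1 in the frame of bin between -0.07 and 0.07 m and z of float1 in the frame of bin between -0.005 and 0.04 m and x of float2 in the frame of bin between -0.1 and 0.1 m and y of float2 in the frame of bin between -0.07 and 0.07 m and z of float2 in the frame of bin between -0.005 and 0.04 m and x of float3 in the frame of bin between -0.1 and 0.1 m and y of float3 in the frame of bin between -0.07 and 0.07 m and z of float3 in the frame of bin between -0.005 and 0.04 m and x of float4 in the frame of bin between -0.1 and 0.1 m and y of float4 in the frame of bin between -0.07 and 0.07 m and z of float4 in the frame of bin between -0.005 and 0.04 m), for 0.3 s.
2. the panel is lifted clear of the rack, carried on the lifter (height (world z) of panel above 0.06 m and contact force between lifter and panel above 0.3 N), for 0.3 s.
3. the panel lies centred and square on both ledges of the bin (x of panel in the frame of bin between -0.02 and 0.02 m and y of panel in the frame of bin between -0.012 and 0.012 m and z of panel in the frame of bin between 0.086 and 0.097 m and angle between the x axis of panel and the x axis of bin, either way round below 0.1 rad and angle between panel's own z axis and vertical below 0.06 rad and contact force between panel and bin above 0.3 N), for 0.2 s.
At the end, for the whole second after the job is handed in: Every float present is on the bin's floor; the panel lies level on both ledges, its centre within 20 mm along and 12 mm across of the bin's centre and square to it within 0.1 rad; the lifter lies level on its mat, the middle of its length within 60 mm of the mat's centre; all at rest (all of step 1 and x of panel in the frame of bin between -0.02 and 0.02 m and y of panel in the frame of bin between -0.012 and 0.012 m and z of panel in the frame of bin between 0.086 and 0.097 m and angle between the x axis of panel and the x axis of bin, either way round below 0.1 rad and angle between panel's own z axis and vertical below 0.06 rad and horizontal distance between lifter_mid and mat below 0.06 m and height (world z) of lifter below 0.012 m and angle between lifter's own z axis and vertical below 0.1 rad and contact force between lifter and panel below 0.05 N and linear speed of each of panel, lifter below 0.02 m/s and linear speed of each of float1, float2, float3, float4 below 0.03 m/s); the robot touches nothing.
It fails at once if the fingers touch the polished panel (contact force between the fingers and panel above 0.5 N).
It fails at once if a float is dropped into the bin: upright, more than 8 mm above the floor inside the bin and moving faster than 0.5 m/s ((x of float1 in the frame of bin between -0.1 and 0.1 m and y of float1 in the frame of bin between -0.07 and 0.07 m and z of float1 in the frame of bin between 0.012 and 0.09 m and angle between float1's own z axis and vertical below 0.35 rad and linear speed of float1 above 0.5 m/s) or (x of float2 in the frame of bin between -0.1 and 0.1 m and y of float2 in the frame of bin between -0.07 and 0.07 m and z of float2 in the frame of bin between 0.012 and 0.09 m and angle between float2's own z axis and vertical below 0.35 rad and linear speed of float2 above 0.5 m/s) or (x of float3 in the frame of bin between -0.1 and 0.1 m and y of float3 in the frame of bin between -0.07 and 0.07 m and z of float3 in the frame of bin between 0.012 and 0.09 m and angle between float3's own z axis and vertical below 0.35 rad and linear speed of float3 above 0.5 m/s) or (x of float4 in the frame of bin between -0.1 and 0.1 m and y of float4 in the frame of bin between -0.07 and 0.07 m and z of float4 in the frame of bin between 0.012 and 0.09 m and angle between float4's own z axis and vertical below 0.35 rad and linear speed of float4 above 0.5 m/s)).
It fails at once if a float is pressed or banged on the bin with more than 35 N (contact force between any of float1, float2, float3, float4 and bin above 35 N).
It fails at once if the panel is dropped on the bin: less than 40 mm above the ledges and moving faster than 0.5 m/s (horizontal distance between panel and bin below 0.06 m and z of panel in the frame of bin below 0.132 m and linear speed of panel above 0.5 m/s).
It fails at once if the can, the tube stub or the wrench is shifted by more than 30 mm (distance of any of can, stub, wrench from where it was at the start of the episode above 0.03 m).
Of float1, float2, float3, float4 only 2 to 4 are there at a start; the rules pass over those that are not, and their reading is None.
At some moment in a run one of float1, float2, float3, float4 may be knocked a few centimetres aside while the robot is not near it.
It also fails if it takes over 208 s, if anything falls off the work surface, if the arm or the gripper's body presses on something with over 40 N, if the wrist force passes 120 N, or if a joint passes its speed limit or range.

## Robot

A 6-joint arm with a two-finger parallel gripper is mounted at the origin on the work surface. World frame = base frame: x ahead of the robot, y to its left, z up, the work surface at z = 0. Lengths are in m, angles in rad, forces in N, time in s.
With the tool pointing down it reaches from about 0.35 to 0.975 m from the base axis. Payload 4.9 kg.
Tool frame: the origin (TCP) lies at the very end of the fingers, on their centre line; the grasp point (between the pads) lies 19 mm behind it (ctrl.tcp_to_grasp is the z of the grasp point in the tool frame, in m); z points along the fingers, y is the line along which they close (so a half turn about z gives the same grasp; the last joint's range is limited). The gripper opens to 85 mm and grips with 20 to 120 N. Pads are 22 mm wide; open, the fingers measure 114 mm over their backs; the gripper's body (76 mm by 85 mm) begins 54 mm behind the grasp point. The pads swing forward as they close: fully open they stand 13 mm farther back than shut.
Start: joints at [1.106, 0.053, 1.613, -0, 1.476, -0.119], TCP at [0.212, 0.588, 0.193] pointing down, gripper open.
Joint ranges: [-3.01, 3.01], [-1.01, 2.22], [0.06, 2.58], [-1.02, 4.17], [0.09, 2.62], [-3.14, 3.14]. Speed limits (rad/s): [2.57, 2.57, 3.14, 3.14, 3.14, 3.14].

## Interface

Orientations are given as a rotation vector (axis times angle).
In Python, from station import ctrl, eyes, job, nets gives the robot as it stands. The module is installed in compiled form; this text tells all that it offers.
- The arm moves only by the tool jog_arm, never from a script. Its argument "commands" is one flat list of numbers, 7 for each row, row after row: the shift along the tool's x, y, z each as a share of 0.06 m, from -1 to 1, then the turn, a rotation vector about the tool's x, y, z each as a share of 0.1 rad, from -1 to 1, then the finger opening in mm, from 0 to 85.4. In form: [x, y, z, ax, ay, az, grip, x, y, z, ax, ay, az, grip, ...]. A call has 1 to 20 rows; each row shifts and turns the commanded pose from where the row before left it, along the tool's axes as they then stand; what a row does not reach is not made up. A row lasts 1/8 s, in which the tool goes at most 62.5 mm and 10.7 degrees, less where a joint would pass 70% of its speed; a pose out of reach is approached as far as the arm can. A call with a number of a shift or a turn outside -1 to 1 is refused whole. A call with a gripper value outside its range is refused whole. The fingers move at their own pace and stop on an object; "newtons" is the grip in N (left out, the last holds). Time passes only in rows, so rows that do not move let the fingers close. It gives the time, the measured TCP pose, the force, the opening and the grip force at its end, in the units of the state.
- ctrl.get_obs(): the state, without advancing time (a new reading comes with each control period).
- eyes.get_image(name): name is "scene" or "top" or "wrist"; returns a dict with "image" (420x560x3 uint8, red, green, blue), "z_map" (420x560 float32, m along the optical axis (not along the pixel's ray), 0 where there is no reading), "K" (3x3 intrinsics, pixels), "cam_to_world" (4x4, takes a point from camera to world coordinates). Camera axes: x right, y up, looking along -z (the intrinsics and any distortion apply to the point x, -y, -z); pixel columns grow to the right and rows downward; lengths in m; the calibration is good to about 2 mm. A picture is of the moment at which its call begins.
- job.finish_job(): hands the job in; it is judged then, once.
Trained networks look in the newest picture that a camera, given by its name, has taken for a name from the list of things; names that differ only in an ending like _2 or _b are one class to them, and where a whole thing is asked for, a point or a joint stands for the part that bears it (a point fixed in the world has none). Each returns a list of dicts, best first, with "p" (0 to 1); they miss things now and then, are a little off and sometimes report something else, mostly with a low value. They report only what shows in the picture. A call takes as long as a camera call. They do not tell look-alikes from the thing itself.
- nets.silhouettes(camera, name): "mask" (420x560 bool, what is visible of it) and "bbox" ([left, top, right, bottom] in pixels, round what is visible of it).
The state is a dict: "t": time; "q": joint angles; "dq": joint speeds; "effort": joint torques, N m; "tool_pos": TCP position; "tool_rot": TCP orientation; "contact_force": force on the tool from outside, world axes, zero at the start; "wrist_torque": the same for the moment, N m; "opening": finger opening in m; "grip_force": force on a finger pad.
Only numpy, scipy, OpenCV 4.12 (cv2) and the standard library are available. Lean on these libraries where they do the work, as an engineer would, in place of code of your own. Each camera call takes 0.05 s, during which the arm holds its last target. There are 200 camera calls.

## Working session

There is one attempt and no reset: what is moved stays moved. The work goes in short steps, Python scripts to look and compute and a tool call to move; the robot and the scene stay as the last step left them, time stands still between calls to the robot, and variables do not carry over. Pictures are saved under pics/ and viewed, at most 14 in all, crops included, and the job is handed in when it is done.

Besides the shell and the picture viewer there is one more tool, called after "Request:" as name(argument=value, ...) on one line, values as JSON. jog_arm: Moves the arm, as the interface text tells. Shift numbers are shares of 0.06 m and turn numbers shares of 0.1 rad, none past 1 either way. Its arguments: {"type":"object","properties":{"commands":{"type":"array","items":{"type":"number"}},"newtons":{"type":"number"}},"required":["commands"]}

```bash
mkdir -p pics; ls; cat > h.py <<'E'
import numpy as np, cv2
from station import ctrl, eyes, job, nets
def cloud(d):
    z=d["z_map"]; K=d["K"]; v,u=np.mgrid[:420,:560]
    P=np.stack([(u-K[0,2])/K[0,0]*z, -(v-K[1,2])/K[1,1]*z, -z, np.ones_like(z)],-1)
    W=P@d["cam_to_world"].T
    W=W[...,:3].copy(); W[z==0]=np.nan
    return W
def save(img,n,s=1):
    cv2.imwrite("pics/"+n,cv2.resize(img[...,::-1],None,fx=s,fy=s,interpolation=cv2.INTER_CUBIC))
E
python3 - <<'E'
from h import *
a=[]
for c in ("top","scene"):
    d=eyes.get_image(c); a.append(d["image"]); W=cloud(d); np.save(c+"_W.npy",W)
    print(c,d["cam_to_world"].round(3).tolist(),d["K"].round(1).tolist())
    for n in ("bin","rack","panel","lifter","mat","can","stub","wrench","float1"):
        for r in nets.silhouettes(c,n):
            m=r["mask"]; p=W[m]; p=p[~np.isnan(p[:,0])]
            if len(p)==0: continue
            ct=p[:,:2].astype(np.float32); R=cv2.minAreaRect(ct)
            print(n,round(r["p"],2),r["bbox"],"med",np.median(p,0).round(3),"zmax",np.percentile(p[:,2],98).round(3),"rect",np.round(R[0],3),np.round(R[1],3),round(R[2],1))
    save(d["image"],c+"0.png",1.4)
print(ctrl.get_obs())
E
```

```text
pics
top [[0.06, 0.971, -0.232, 0.197], [-0.998, 0.058, -0.016, 0.124], [-0.002, 0.232, 0.973, 1.385], [0.0, 0.0, 0.0, 1.0]] [[524.6, 0.0, 280.1], [0.0, 524.6, 209.8], [0.0, 0.0, 1.0]]
bin 0.84 [160.4, 144.0, 269.0, 247.6] med [0.539 0.31  0.008] zmax 0.097 rect [0.55  0.316] [0.247 0.197] 41.8
rack 0.76 [398.2, 165.9, 485.5, 251.5] med [ 0.529 -0.24   0.007] zmax 0.035 rect [ 0.557 -0.283] [0.18  0.153] 43.2
panel 0.94 [409.5, 169.0, 482.2, 245.3] med [ 0.554 -0.289  0.035] zmax 0.041 rect [ 0.556 -0.289] [0.168 0.124] 41.4
lifter 0.97 [153.6, 298.1, 240.9, 348.9] med [0.224 0.308 0.005] zmax 0.09 rect [0.208 0.344] [0.078 0.222] 29.1
lifter 0.95 [96.2, 150.3, 128.2, 233.5] med [0.512 0.588 0.006] zmax 0.09 rect [0.556 0.591] [0.083 0.242] 87.4
lifter 0.8 [299.9, 150.0, 376.6, 184.0] med [ 0.654 -0.034  0.009] zmax 0.093 rect [0.659 0.001] [0.217 0.082] 81.4
mat 0.79 [296.7, 140.0, 380.7, 191.8] med [0.668 0.022 0.004] zmax 0.011 rect [ 0.667 -0.009] [0.223 0.112] 86.9
can 0.86 [262.8, 96.5, 288.7, 141.3] med [0.733 0.171 0.146] zmax 0.165 rect [0.786 0.177] [0.138 0.069] 6.6
stub 0
[... 2460 characters left out ...]
.642 0.021] [0.103 0.263] 3.7
{'t': 1.0, 'q': array([ 1.10599919e+00,  5.26997596e-02,  1.61291403e+00, -2.89325560e-05,
        1.47602119e+00, -1.18993272e-01]), 'dq': array([ 0.00115257, -0.00028244, -0.00086719,  0.00094741,  0.00054852,
       -0.00023409]), 'effort': array([ 1.95066218e-04, -3.93715203e+01, -3.70461702e+01, -2.76149331e-04,
        6.99725369e-04,  2.13416245e-07]), 'tool_pos': array([0.21183492, 0.58797043, 0.19289533]), 'tool_rot': array([ 5.40478161e-01,  3.09473601e+00, -7.66922998e-05]), 'contact_force': array([-0.03570423,  0.00824123, -0.37085757]), 'wrist_torque': array([-0.06496496,  0.008927  ,  0.03614827]), 'grip_force': 0.0, 'opening': 0.08533389125851028}
```

View pics/top0.png

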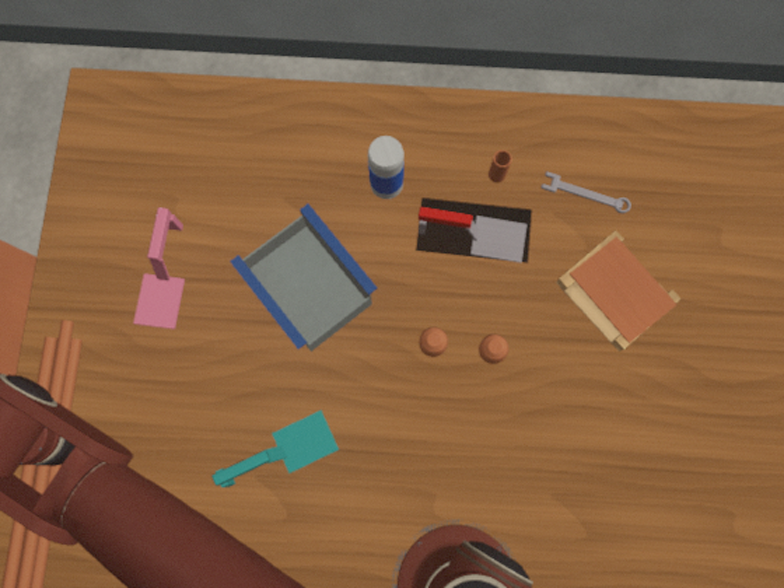

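View pics/scene0.png

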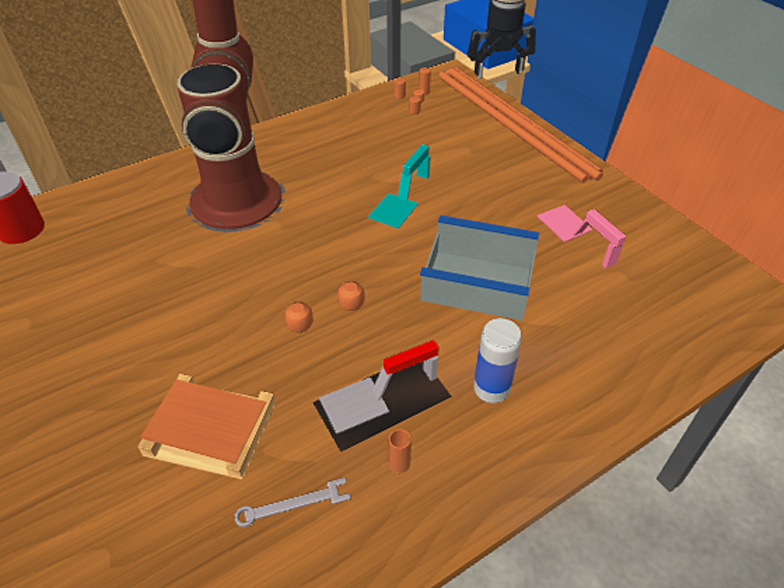

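The top view shows three lifter-like things: pink (160,255), turquoise (275,450), and grey with a red handle on the black mat (475,235). The last one fits the description. Two copper floats stand at (433,341) and (494,348), the bin is at (305,278) and the rack with the panel at (620,290). Next I'll measure the poses precisely and confirm the lifter in a crop.

```bash
cat >> h.py <<'E'
def rect(p):
    R=cv2.minAreaRect(p[:,:2].astype(np.float32)); return np.round(R[0],4),np.round(R[1],4),round(R[2],2)
def hsv(img): return cv2.cvtColor(img,cv2.COLOR_RGB2HSV)
def box(W,x,y,r,z0,z1):
    return (np.hypot(W[...,0]-x,W[...,1]-y)<r)&(W[...,2]>z0)&(W[...,2]<z1)
def parts(c):
    d=eyes.get_image(c); W=cloud(d); H=hsv(d["image"]); h,s,v=H[...,0],H[...,1],H[...,2]
    o={}
    o["ledges"]=W[box(W,.54,.316,.17,.08,.1)&(h>100)&(h<130)&(s>100)]
    o["panel"]=W[box(W,.556,-.286,.13,.031,.045)&(h<13)&(s>110)]
    o["handle"]=W[((h<5)|(h>175))&(s>170)&box(W,.66,0,.16,.08,.1)]
    o["blade"]=W[box(W,.66,-.04,.09,-.01,.02)&(v>110)&(s<60)]
    o["mat"]=W[box(W,.667,-.005,.18,-.02,.015)&((v<60)|(s<60))]
    return d,o
E
python3 - <<'E'
from h import *
for c in ("top","scene"):
    d,o=parts(c)
    for k,p in o.items(): print(c,k,len(p),rect(p),np.median(p[:,2]).round(4)) if len(p)>5 else print(c,k,len(p))
    if len(o["ledges"])>5:
        L=o["ledges"]; a=np.deg2rad(41); t=-L[:,0]*np.sin(a)+L[:,1]*np.cos(a); g=t>np.median(t)
        m=(t.min()+t.max())/2
        for q in (t>m,t<m): print("ledge",rect(L[q]))
    if c=="top": save(d["image"][130:260,280:500],"crop1.png",3.5)
    W=cloud(d)
    for x,y in((.435,.063),(.43,-.047)):
        p=W[box(W,x,y,.06,.012,.06)]; q=p[p[:,2]>.045]; print("float",rect(p),np.mean(q,0).round(4))
E
```

```text
top ledges 1063 (array([0.5323, 0.3101]), array([0.2064, 0.177 ]), 42.07) 0.093
top panel 2574 (array([ 0.5547, -0.288 ]), array([0.169 , 0.1219]), 40.74) 0.0352
top handle 304 (array([0.662 , 0.0554]), array([0.099 , 0.0223]), 84.68) 0.0895
top blade 985 (array([ 0.6498, -0.0554]), array([0.1002, 0.0814]), 83.44) 0.0071
top mat 2401 (array([ 0.6716, -0.0079]), array([0.1546, 0.3284]), 7.53) 0.0056
ledge (array([0.4787, 0.3695]), array([0.2064, 0.017 ]), 41.96)
ledge (array([0.5852, 0.251 ]), array([0.2049, 0.0183]), 42.18)
float (array([0.4348, 0.0644]), array([0.0532, 0.0497]), 3.91) [0.4347 0.0643 0.0482]
float (array([ 0.4281, -0.049 ]), array([0.0512, 0.0528]), 48.09) [ 0.4275 -0.0487  0.0479]
scene ledges 883 (array([0.5328, 0.3092]), array([0.2071, 0.1848]), 42.02) 0.0923
scene panel 3103 (array([ 0.5564, -0.2885]), array([0.1718, 0.1228]), 41.14) 0.0341
scene handle 321 (array([0.6645, 0.0552]), array([0.0985, 0.0221]), 83.57) 0.0883
scene blade 1124 (array([ 0.6512, -0.0552]), array([0.1004, 0.0825]), 83.22) 0.0062
scene mat 2856 (array([0.687, 0.004]), array([0.1646, 0.3296]), 0.57) 0.0045
ledge (array([0.4792, 0.3684]), array([0.2065, 0.0265]), 41.05)
ledge (array([0.5867, 0.2498]), array([0.2067, 0.0255]), 42.37)
float (array([0.4398, 0.0622]), array([0.0484, 0.0502]), 11.02) [0.4378 0.0636 0.0476]
float (array([ 0.4323, -0.0498]), array([0.0501, 0.0513]), 34.33) [ 0.4307 -0.0501  0.0473]
```

View pics/crop1.png

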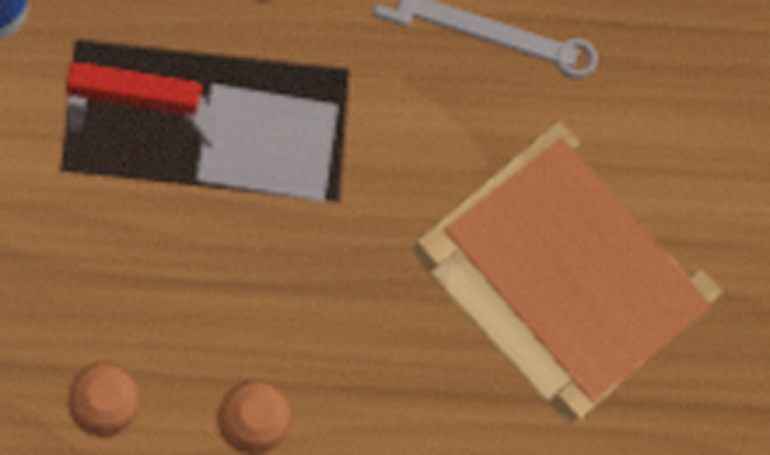

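The crop shows the grey lifter with its red handle on the black mat. It also shows the rack's open end with the base board facing the robot at lower left, and two floats. First I turn the tool to the bin's yaw.

Request:
jog_arm(commands=[0, 0, 0, 0, 0, -0.98, 85, 0, 0, 0, 0, 0, -0.98, 85, 0, 0, 0, 0, 0, -0.98, 85, 0, 0, 0, 0, 0, -0.98, 85, 0, 0, 0, 0, 0, -0.98, 85, 0, 0, 0, 0, 0, -0.98, 85, 0, 0, 0, 0, 0, -0.98, 85, 0, 0, 0, 0, 0, -0.98, 85, 0, 0, 0, 0, 0, -0.98, 85, 0, 0, 0, 0, 0, -0.98, 85, 0, 0, 0, 0, 0, -0.98, 85], newtons=30)

```text
t: 2.48
tool_pos: [0.2118, 0.588, 0.1929]
tool_rot: [-1.129, 2.932, 0.0]
contact_force: [0.2, 0.9, 0.7]
opening: 0.0851
grip_force: 0.0
```

Request:
jog_arm(commands=[0.25, -0.75, 0.08, 0, 0, 0, 85, 0.25, -0.75, 0.08, 0, 0, 0, 85, 0.25, -0.75, 0.08, 0, 0, 0, 85, 0.25, -0.75, 0.08, 0, 0, 0, 85, 0.25, -0.75, 0.08, 0, 0, 0, 85, 0.25, -0.75, 0.08, 0, 0, 0, 85, 0.25, -0.75, 0.08, 0, 0, 0, 85, 0.25, -0.75, 0.08, 0, 0, 0, 85, 0.25, -0.75, 0.08, 0, 0, 0, 85, 0.25, -0.75, 0.08, 0, 0, 0, 85, 0.25, -0.75, 0.08, 0, 0, 0, 85, 0.25, -0.75, 0.08, 0, 0, 0, 85, 0, 0, 0, 0, 0, 0, 85, 0, 0, 0, 0, 0, 0, 85])

```text
t: 4.22
tool_pos: [0.4388, 0.0663, 0.1353]
tool_rot: [1.124, -2.934, -0.001]
contact_force: [-0.1, 0.7, -0.8]
opening: 0.0854
grip_force: 0.0
```

```bash
cat >> h.py <<'E'
from scipy.spatial.transform import Rotation as Ro
def go(x,y,z,th=None,s=None):
    "print turn (rad about tool z) and then shift in tool units of 0.06 m, to reach TCP x,y,z with tool-x heading th deg"
    s=s or ctrl.get_obs(); R=Ro.from_rotvec(s["tool_rot"]); M=R.as_matrix()
    h=np.degrees(np.arctan2(M[1,0],M[0,0])); th=h if th is None else th
    dt=(th-h+180)%360-180; t=np.deg2rad(th)
    T=np.array([[np.cos(t),np.sin(t),0],[np.sin(t),-np.cos(t),0],[0,0,-1]])
    e=(Ro.from_matrix(M).inv()*Ro.from_matrix(T)).as_rotvec()
    print("t %.1f pos"%s["t"],s["tool_pos"].round(4),"head %.2f"%h,"turn units",(e/0.1).round(2),"| shift units (after turn)",((T.T@(np.array([x,y,z])-s["tool_pos"]))/.06).round(2),"| op",round(s["opening"],4),"gf",round(s["grip_force"],1))
def floats(c="top",pts=((.436,.064),(.429,-.0495)),z0=.012,r=.06):
    W=cloud(eyes.get_image(c)); 
    for x,y in pts:
        p=W[box(W,x,y,r,z0,z0+.05)]; print("float",rect(p) if len(p)>5 else None)
E
python3 - <<'E'
from h import *
floats("scene"); go(.436,.064,.13,222)
E
```

```text
float (array([0.4403, 0.0619]), array([0.0535, 0.0466]), 59.78)
float (array([ 0.4332, -0.0501]), array([0.0527, 0.0492]), 74.68)
t 4.3 pos [0.4387 0.0667 0.1354] head -138.01 turn units [ 0.  0. -0.] | shift units (after turn) [ 0.06 -0.    0.09] | op 0.0851 gf 0.0
```

Request:
jog_arm(commands=[0.06, -0.02, 0.3, 0, 0, 0, 85, 0, 0, 0.4, 0, 0, 0, 85, 0, 0, 0.4, 0, 0, 0, 85, 0, 0, 0.4, 0, 0, 0, 85, 0, 0, 0.4, 0, 0, 0, 85, 0, 0, 0.2, 0, 0, 0, 85, 0, 0, 0.08, 0, 0, 0, 85, 0, 0, 0, 0, 0, 0, 50, 0, 0, 0, 0, 0, 0, 50, 0, 0, 0, 0, 0, 0, 50, 0, 0, 0, 0, 0, 0, 50, 0, 0, 0, 0, 0, 0, 50, 0, 0, 0, 0, 0, 0, 50], newtons=30)

```text
t: 5.9
tool_pos: [0.4371, 0.0627, 0.0045]
tool_rot: [-1.125, 2.933, -0.0]
contact_force: [-0.6, 0.9, 0.1]
opening: 0.0499
grip_force: 0.0
```

Request:
jog_arm(commands=[0, 0, -0.2, 0, 0, 0, 50, 0, 0, -0.6, 0, 0, 0, 50, 0, 0, -0.7, 0, 0, 0, 50, 0, 0, -0.7, 0, 0, 0, 50, 0, 0, -0.7, 0, 0, 0, 50, 0, 0, -0.3, 0, 0, 0, 50, 0, 0, 0, 0, 0, 0, 50])

```text
t: 6.78
tool_pos: [0.4378, 0.0627, 0.1978]
tool_rot: [-1.124, 2.931, -0.002]
contact_force: [0.3, -0.3, -0.1]
opening: 0.0498
grip_force: 0.0
```

```bash
python3 - <<'E'
from h import *
go(.5697,.3432,.197,222)
d=eyes.get_image("scene");save(d["image"][130:350,90:400],"s1.png",2)
E
```

```text
t 6.8 pos [0.4378 0.0627 0.1978] head -138.05 turn units [-0.02  0.02 -0.01] | shift units (after turn) [-4.76  2.    0.01] | op 0.0498 gf 0.0
```

View pics/s1.png

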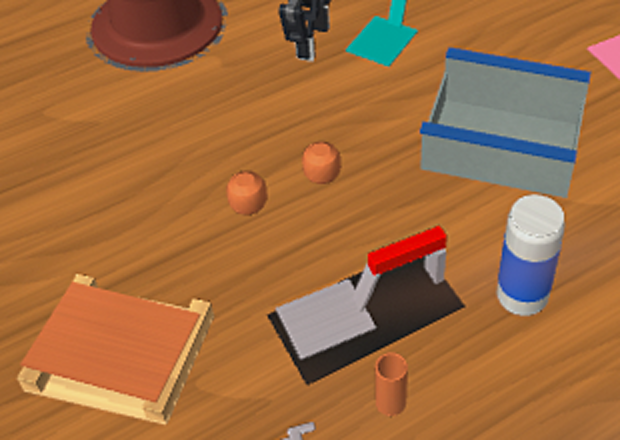

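The gripper came up empty: both floats still stand, at crop (321,162) and (246,193). I'll re-measure.

```bash
python3 - <<'E'
from h import *
floats("scene"); floats("top"); go(.437,.063,.13,222)
W=cloud(eyes.get_image("top"));d=eyes.get_image("top")["image"];save(d[140:290,230:420],"t2.png",4)
W2=cloud(eyes.get_image("wrist"));w=eyes.get_image("wrist")["image"];save(w,"w2.png")
p=W2[box(W2,.437,.063,.07,.015,.06)];print(len(p),rect(p) if len(p)>5 else 0)
E
```

```text
float (array([0.4407, 0.0622]), array([0.053 , 0.0454]), 64.24)
float (array([ 0.4325, -0.0504]), array([0.0502, 0.0497]), 32.17)
float (array([0.4366, 0.0643]), array([0.0444, 0.05  ]), 2.42)
float (array([ 0.4226, -0.0511]), array([0.0383, 0.0533]), 16.1)
t 6.9 pos [0.4359 0.0628 0.1942] head -138.05 turn units [ 0.03 -0.03 -0.01] | shift units (after turn) [-0.02 -0.01  1.07] | op 0.0501 gf 0.0
2018 (array([0.4338, 0.063 ]), array([0.0529, 0.053 ]), 53.85)
```

View pics/w2.png

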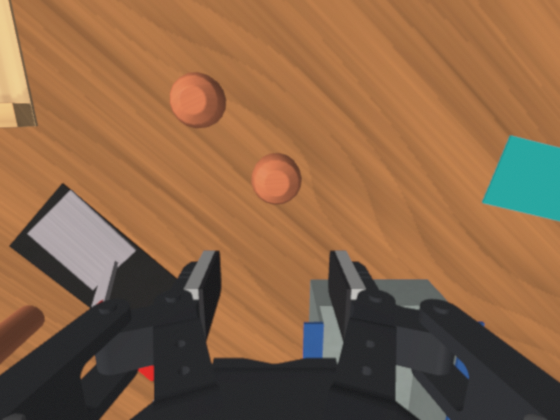

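Request:
jog_arm(commands=[0, 0, 0.3, 0, 0, 0, 85, 0, 0, 0.6, 0, 0, 0, 85, 0, 0, 0.6, 0, 0, 0, 85, 0, 0, 0.6, 0, 0, 0, 85, 0, 0, 0.6, 0, 0, 0, 85, 0, 0, 0.3, 0, 0, 0, 85, 0, 0, 0.15, 0, 0, 0, 85, 0, 0, 0.07, 0, 0, 0, 85, 0, 0, 0.05, 0, 0, 0, 85, 0, 0, 0, 0, 0, 0, 85])

```text
t: 8.38
tool_pos: [0.4376, 0.0628, 0.0008]
tool_rot: [-1.124, 2.932, -0.001]
contact_force: [0.2, 0.4, 0.3]
opening: 0.0848
grip_force: 0.0
```

Request:
jog_arm(commands=[0, 0, 0, 0, 0, 0, 40, 0, 0, 0, 0, 0, 0, 40, 0, 0, 0, 0, 0, 0, 40, 0, 0, 0, 0, 0, 0, 40, 0, 0, 0, 0, 0, 0, 40, 0, 0, 0, 0, 0, 0, 40], newtons=30)

```text
t: 9.12
tool_pos: [0.4368, 0.0636, 0.0011]
tool_rot: [1.124, -2.933, -0.003]
contact_force: [-4.0, 2.8, 6.6]
opening: 0.0403
grip_force: 6.1
```

```bash
python3 - <<'E'
from h import *
d=eyes.get_image("scene");save(d["image"][160:260,180:310],"s3.png",6)
w=eyes.get_image("wrist");save(w["image"],"w3.png")
go(.436,.063,.0)
E
```

```text
t 9.2 pos [0.4368 0.0636 0.0011] head -138.06 turn units [0.02 0.   0.  ] | shift units (after turn) [0.02 0.   0.02] | op 0.04 gf 6.1
```

View pics/s3.png

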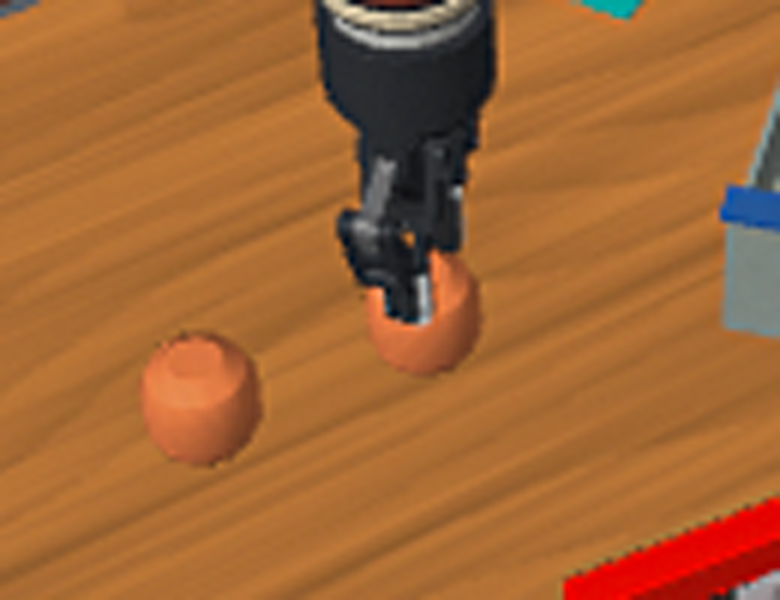

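View pics/w3.png

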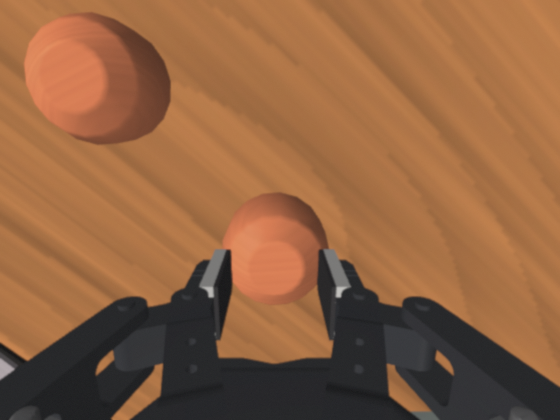

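```bash
python3 - <<'E'
from h import *
for c in ("scene","wrist"):
    d=eyes.get_image(c);W=cloud(d);H=hsv(d["image"]);m=(H[...,1]<90)&box(W,.437,.063,.06,.0,.11)
    p=W[m]; print(c,len(p),np.percentile(p[:,2],[0,1,2,5,10,20,50]).round(3)); 
    v,u=np.where(m); i=np.argsort(p[:,2])[:12]; print(np.c_[u,v][i].tolist(),p[i].round(3).tolist())
    q=W[(H[...,1]>110)&box(W,.437,.063,.045,.03,.11)]; print("float top",np.percentile(q[:,2],[50,90,98]).round(3))
print(ctrl.get_obs()["q"].round(3))
E
```

```text
scene 154 [0.042 0.044 0.044 0.048 0.052 0.059 0.086]
[[253, 201], [250, 213], [253, 200], [251, 213], [254, 200], [252, 200], [255, 200], [250, 212], [249, 213], [250, 211], [251, 212], [254, 199]] [[0.424, 0.081, 0.042], [0.46, 0.05, 0.043], [0.423, 0.082, 0.044], [0.462, 0.052, 0.044], [0.426, 0.083, 0.046], [0.424, 0.078, 0.047], [0.429, 0.085, 0.048], [0.461, 0.05, 0.048], [0.463, 0.046, 0.049], [0.459, 0.051, 0.05], [0.464, 0.051, 0.05], [0.426, 0.083, 0.05]]
float top [0.041 0.049 0.089]
wrist 19395 [0.    0.05  0.053 0.059 0.069 0.083 0.097]
[[213, 253], [210, 259], [318, 273], [318, 278], [318, 275], [319, 254], [318, 279], [218, 249], [319, 251], [318, 276], [328, 249], [319, 258]] [[0.47, 0.043, 0.0], [0.474, 0.045, 0.0], [0.425, 0.079, 0.045], [0.427, 0.081, 0.045], [0.426, 0.08, 0.045], [0.418, 0.073, 0.045], [0.427, 0.081, 0.045], [0.446, 0.037, 0.045], [0.417, 0.072, 0.045], [0.426, 0.08, 0.045], [0.413, 0.074, 0.045], [0.419, 0.074, 0.046]]
float top [0.045 0.048 0.067]
[-2.600e-02 -1.920e-01  2.186e+00  2.000e-03  1.149e+00 -2.329e+00]
```

Request:
jog_arm(commands=[0, 0, 0, 0, 0, 0, 85, 0, 0, 0, 0, 0, 0, 85, 0, 0, 0, 0, 0, 0, 85, 0, 0, 0, 0, 0, 0, 85, 0, 0, 0, 0, 0, 0, 85, 0, 0, 0.1, 0, 0, 0, 85, 0, 0, 0.1, 0, 0, 0, 85, 0, 0, 0.1, 0, 0, 0, 85, 0, 0, 0, 0, 0, 0, 85])

```text
t: 10.45
tool_pos: [0.4363, 0.0628, -0.0186]
tool_rot: [1.124, -2.932, -0.001]
contact_force: [0.6, 0.0, 0.4]
opening: 0.0851
grip_force: 0.0
```

```bash
python3 - <<'E'
from h import *
print(ctrl.tcp_to_grasp)
go(.437,.063,0)
for c in ("scene","wrist"):
    d=eyes.get_image(c);W=cloud(d);H=hsv(d["image"]);m=(H[...,1]<90)&box(W,.437,.063,.08,.0,.11)
    p=W[m]; print(c,len(p),np.percentile(p[:,2],[1,2,5,10,20,50]).round(3)); 
    v,u=np.where(m); i=np.argsort(p[:,2])[:12]; print(np.c_[u,v][i].tolist(),p[i].round(3).tolist())
    q=W[(H[...,1]>110)&box(W,.437,.063,.045,.015,.06)]; print("float",rect(q))
E
```

```text
-0.0187
t 10.4 pos [ 0.4363  0.0628 -0.0186] head -138.05 turn units [ 0.01 -0.01 -0.  ] | shift units (after turn) [-0.01 -0.   -0.31] | op 0.0851 gf 0.0
scene 213 [0.035 0.037 0.04  0.044 0.053 0.086]
[[256, 198], [257, 198], [255, 197], [247, 221], [258, 197], [256, 197], [254, 196], [248, 221], [247, 220], [245, 221], [255, 196], [241, 219]] [[0.411, 0.098, 0.033], [0.414, 0.099, 0.034], [0.408, 0.096, 0.035], [0.475, 0.032, 0.036], [0.414, 0.103, 0.037], [0.412, 0.098, 0.038], [0.405, 0.095, 0.038], [0.478, 0.033, 0.038], [0.474, 0.033, 0.038], [0.475, 0.026, 0.039], [0.408, 0.096, 0.04], [0.463, 0.02, 0.04]]
float (array([0.4516, 0.0674]), array([0.0294, 0.063 ]), 62.54)
wrist 41576 [0.041 0.044 0.053 0.064 0.083 0.092]
[[373, 281], [374, 269], [374, 268], [374, 270], [372, 293], [372, 290], [372, 292], [375, 272], [372, 291], [373, 279], [372, 299], [374, 272]] [[0.409, 0.095, 0.034], [0.405, 0.091, 0.035], [0.404, 0.091, 0.035], [0.405, 0.091, 0.035], [0.413, 0.098, 0.035], [0.412, 0.097, 0.035], [0.413, 0.098, 0.035], [0.405, 0.092, 0.035], [0.412, 0.097, 0.036], [0.408, 0.094, 0.036], [0.415, 0.1, 0.036], [0.406, 0.091, 0.036]]
float (array([0.4342, 0.0599]), array([0.0497, 0.086 ]), 41.98)
```

The fingertips really sit about 40 mm above the reported TCP in both cameras, so I'll correct for that and go lower.

Request:
jog_arm(commands=[0, 0, 0.1, 0, 0, 0, 85, 0, 0, 0.1, 0, 0, 0, 85, 0, 0, 0.1, 0, 0, 0, 85, 0, 0, 0.07, 0, 0, 0, 85, 0, 0, 0, 0, 0, 0, 40, 0, 0, 0, 0, 0, 0, 40, 0, 0, 0, 0, 0, 0, 40, 0, 0, 0, 0, 0, 0, 40, 0, 0, 0, 0, 0, 0, 40], newtons=30)

```text
t: 11.68
tool_pos: [0.4375, 0.0628, -0.0396]
tool_rot: [-1.124, 2.933, -0.0]
contact_force: [0.6, 0.3, 1.1]
opening: 0.0528
grip_force: 31.7
```

Request:
jog_arm(commands=[0, 0, -0.15, 0, 0, 0, 40, 0, 0, -0.5, 0, 0, 0, 40, 0, 0, -0.7, 0, 0, 0, 40, 0, 0, -0.7, 0, 0, 0, 40, 0, 0, -0.6, 0, 0, 0, 40, -0.595, 0.25, 0, 0, 0, 0, 40, -0.595, 0.25, 0, 0, 0, 0, 40, -0.595, 0.25, 0, 0, 0, 0, 40, -0.595, 0.25, 0, 0, 0, 0, 40, -0.595, 0.25, 0, 0, 0, 0, 40, -0.595, 0.25, 0, 0, 0, 0, 40, -0.595, 0.25, 0, 0, 0, 0, 40, -0.595, 0.25, 0, 0, 0, 0, 40, 0, 0, 0, 0, 0, 0, 40, 0, 0, 0, 0, 0, 0, 40])

```text
t: 13.55
tool_pos: [0.5687, 0.3424, 0.1188]
tool_rot: [1.124, -2.932, 0.001]
contact_force: [0.0, 0.0, -1.4]
opening: 0.0531
grip_force: 31.9
```

```bash
python3 - <<'E'
from h import *
go(.5697,.3432,-.0346,222)
for c in ("top","scene"):
    d=eyes.get_image(c);W=cloud(d);H=hsv(d["image"])
    q=W[(H[...,1]>110)&(H[...,0]<13)&box(W,.5697,.3432,.06,.11,.23)]; print(c,len(q),rect(q) if len(q)>5 else 0,np.percentile(q[:,2],[2,98]) if len(q)>5 else 0)
E
```

```text
t 13.6 pos [0.5687 0.3424 0.1188] head -138.04 turn units [ 0.   -0.01 -0.01] | shift units (after turn) [-0.02 -0.    2.56] | op 0.0531 gf 31.9
top 3 0 0
scene 153 (array([0.5784, 0.3264]), array([0.0509, 0.051 ]), 27.16) [0.16467283 0.22311272]
```

Request:
jog_arm(commands=[0, 0, 0.2, 0, 0, 0, 40, 0, 0, 0.3, 0, 0, 0, 40, 0, 0, 0.3, 0, 0, 0, 40, 0, 0, 0.3, 0, 0, 0, 40, 0, 0, 0.3, 0, 0, 0, 40, 0, 0, 0.3, 0, 0, 0, 40, 0, 0, 0.3, 0, 0, 0, 40, 0, 0, 0.2, 0, 0, 0, 40, 0, 0, 0.1, 0, 0, 0, 40, 0, 0, 0.1, 0, 0, 0, 40, 0, 0, 0.05, 0, 0, 0, 40, 0, 0, 0.05, 0, 0, 0, 40, 0, 0, 0, 0, 0, 0, 40])

```text
t: 15.28
tool_pos: [0.5693, 0.3429, -0.0309]
tool_rot: [-1.125, 2.933, 0.0]
contact_force: [-0.4, 0.2, -0.9]
opening: 0.0529
grip_force: 31.9
```

Request:
jog_arm(commands=[0, 0, 0.03, 0, 0, 0, 40, 0, 0, 0, 0, 0, 0, 40])

```text
t: 15.52
tool_pos: [0.5692, 0.3429, -0.0327]
tool_rot: [1.125, -2.933, 0.0]
contact_force: [-0.5, 0.2, -1.3]
opening: 0.0533
grip_force: 31.9
```

Request:
jog_arm(commands=[0, 0, 0.02, 0, 0, 0, 40, 0, 0, 0.01, 0, 0, 0, 40, 0, 0, 0, 0, 0, 0, 40])

```text
t: 15.9
tool_pos: [0.5692, 0.3429, -0.0346]
tool_rot: [1.125, -2.933, 0.0]
contact_force: [-0.7, 1.6, -0.5]
opening: 0.0526
grip_force: 31.9
```

Request:
jog_arm(commands=[0, 0, 0, 0, 0, 0, 68, 0, 0, 0, 0, 0, 0, 68, 0, 0, 0, 0, 0, 0, 68, 0, 0, -0.1, 0, 0, 0, 70, 0, 0, -0.3, 0, 0, 0, 70, 0, 0, -0.5, 0, 0, 0, 70, 0, 0, -0.6, 0, 0, 0, 70, 0, 0, -0.6, 0, 0, 0, 70, 0, 0, -0.6, 0, 0, 0, 70, 0, 0, 0, 0, 0, 0, 85])

```text
t: 17.15
tool_pos: [0.5723, 0.3444, 0.1342]
tool_rot: [-1.121, 2.924, 0.001]
contact_force: [0.3, 0.2, 0.3]
opening: 0.0848
grip_force: 0.0
```

```bash
python3 - <<'E'
from h import *
floats("scene",((.43,-.05),(.5692,.3429)))
W=cloud(eyes.get_image("scene")); 
for r in nets.silhouettes("scene","float1")+nets.silhouettes("top","float1"): print(round(r["p"],2),r["bbox"])
go(.43,-.0497,.1,222)
E
```

```text
float (array([ 0.4328, -0.0488]), array([0.0495, 0.0538]), 23.01)
float (array([0.5791, 0.3532]), array([0.081 , 0.0543]), 42.58)
0.91 [203.6, 214.8, 224.5, 234.8]
0.51 [349.4, 191.1, 365.9, 202.5]
0.8 [340.6, 237.8, 364.3, 260.1]
t 17.4 pos [0.5684 0.3425 0.1263] head -138.05 turn units [ 0.01 -0.02 -0.01] | shift units (after turn) [ 6.09 -3.31  0.44] | op 0.085 gf 0.0
```

Request:
jog_arm(commands=[0.61, -0.33, 0.04, 0, 0, 0, 85, 0.61, -0.33, 0.04, 0, 0, 0, 85, 0.61, -0.33, 0.04, 0, 0, 0, 85, 0.61, -0.33, 0.04, 0, 0, 0, 85, 0.61, -0.33, 0.04, 0, 0, 0, 85, 0.61, -0.33, 0.04, 0, 0, 0, 85, 0.61, -0.33, 0.04, 0, 0, 0, 85, 0.61, -0.33, 0.04, 0, 0, 0, 85, 0.61, -0.33, 0.04, 0, 0, 0, 85, 0.61, -0.33, 0.04, 0, 0, 0, 85, 0, 0, 0, 0, 0, 0, 85, 0, 0, 0, 0, 0, 0, 85])

```text
t: 18.85
tool_pos: [0.4289, -0.0486, 0.1026]
tool_rot: [1.124, -2.933, -0.002]
contact_force: [-0.8, 0.8, -0.8]
opening: 0.0851
grip_force: 0.0
```

```bash
python3 - <<'E'
from h import *
floats("scene",((.43,-.05),))
go(.43,-.0497,-.039,222)
W2=cloud(eyes.get_image("wrist"))
p=W2[box(W2,.43,-.05,.07,.015,.06)];print(len(p),rect(p) if len(p)>5 else 0)
E
```

```text
float (array([ 0.4322, -0.0505]), array([0.0521, 0.0497]), 43.42)
t 18.9 pos [ 0.4292 -0.0483  0.1029] head -138.02 turn units [ 0.01 -0.   -0.  ] | shift units (after turn) [ 0.   -0.03  2.36] | op 0.0853 gf 0.0
3572 (array([ 0.4272, -0.0505]), array([0.0527, 0.0532]), 57.3)
```

Request:
jog_arm(commands=[0, -0.03, 0.3, 0, 0, 0, 85, 0, 0, 0.5, 0, 0, 0, 85, 0, 0, 0.5, 0, 0, 0, 85, 0, 0, 0.5, 0, 0, 0, 85, 0, 0, 0.3, 0, 0, 0, 85, 0, 0, 0.15, 0, 0, 0, 85, 0, 0, 0.1, 0, 0, 0, 85, 0, 0, 0, 0, 0, 0, 40, 0, 0, 0, 0, 0, 0, 40, 0, 0, 0, 0, 0, 0, 40, 0, 0, 0, 0, 0, 0, 40, 0, 0, 0, 0, 0, 0, 40], newtons=30)

```text
t: 20.45
tool_pos: [0.4316, -0.0505, -0.0365]
tool_rot: [-1.124, 2.932, -0.001]
contact_force: [0.1, 0.8, 5.4]
opening: 0.053
grip_force: 32.0
```

Request:
jog_arm(commands=[0, 0, -0.15, 0, 0, 0, 40, 0, 0, -0.5, 0, 0, 0, 40, 0, 0, -0.7, 0, 0, 0, 40, 0, 0, -0.7, 0, 0, 0, 40, 0, 0, -0.6, 0, 0, 0, 40, -0.44, 0.33, 0, 0, 0, 0, 40, -0.44, 0.33, 0, 0, 0, 0, 40, -0.44, 0.33, 0, 0, 0, 0, 40, -0.44, 0.33, 0, 0, 0, 0, 40, -0.44, 0.33, 0, 0, 0, 0, 40, -0.44, 0.33, 0, 0, 0, 0, 40, -0.44, 0.33, 0, 0, 0, 0, 40, -0.44, 0.33, 0, 0, 0, 0, 40, -0.44, 0.33, 0, 0, 0, 0, 40, -0.44, 0.33, 0, 0, 0, 0, 40, 0, 0, 0, 0, 0, 0, 40, 0, 0, 0, 0, 0, 0, 40])

```text
t: 22.58
tool_pos: [0.4941, 0.2728, 0.1211]
tool_rot: [1.124, -2.932, 0.001]
contact_force: [-0.7, 0.1, -1.4]
opening: 0.053
grip_force: 31.9
```

```bash
python3 - <<'E'
from h import *
go(.4955,.2762,-.0315,222)
E
```

```text
t 22.6 pos [0.4941 0.2728 0.1211] head -138.04 turn units [-0.   -0.01 -0.01] | shift units (after turn) [-0.06  0.03  2.54] | op 0.053 gf 31.9
```

Request:
jog_arm(commands=[-0.04, 0.03, 0.2, 0, 0, 0, 40, 0, 0, 0.3, 0, 0, 0, 40, 0, 0, 0.3, 0, 0, 0, 40, 0, 0, 0.3, 0, 0, 0, 40, 0, 0, 0.3, 0, 0, 0, 40, 0, 0, 0.3, 0, 0, 0, 40, 0, 0, 0.3, 0, 0, 0, 40, 0, 0, 0.2, 0, 0, 0, 40, 0, 0, 0.1, 0, 0, 0, 40, 0, 0, 0.1, 0, 0, 0, 40, 0, 0, 0.05, 0, 0, 0, 40, 0, 0, 0.03, 0, 0, 0, 40, 0, 0, 0.02, 0, 0, 0, 40, 0, 0, 0, 0, 0, 0, 40])

```text
t: 24.32
tool_pos: [0.4953, 0.2764, -0.0284]
tool_rot: [-1.125, 2.933, 0.0]
contact_force: [0.1, -0.5, -0.6]
opening: 0.0528
grip_force: 31.9
```

Request:
jog_arm(commands=[0, 0, 0.02, 0, 0, 0, 40, 0, 0, 0, 0, 0, 0, 40])

```text
t: 24.58
tool_pos: [0.4952, 0.2763, -0.0297]
tool_rot: [1.125, -2.933, 0.0]
contact_force: [-0.2, -0.7, -0.1]
opening: 0.053
grip_force: 31.9
```

Request:
jog_arm(commands=[0, 0, 0.02, 0, 0, 0, 40, 0, 0, 0.01, 0, 0, 0, 40, 0, 0, 0, 0, 0, 0, 40])

```text
t: 24.95
tool_pos: [0.4951, 0.2763, -0.0316]
tool_rot: [1.125, -2.933, -0.0]
contact_force: [-0.5, -0.4, -0.8]
opening: 0.0528
grip_force: 31.9
```

Request:
jog_arm(commands=[0, 0, 0.015, 0, 0, 0, 40, 0, 0, 0, 0, 0, 0, 40, 0, 0, 0, 0, 0, 0, 66, 0, 0, 0, 0, 0, 0, 66, 0, 0, 0, 0, 0, 0, 66, 0, 0, -0.1, 0, 0, 0, 68, 0, 0, -0.3, 0, 0, 0, 68, 0, 0, -0.5, 0, 0, 0, 68, 0, 0, -0.6, 0, 0, 0, 68, 0, 0, -0.6, 0, 0, 0, 68, 0, 0, -0.6, 0, 0, 0, 68, 0, 0, 0, 0, 0, 0, 68])

```text
t: 26.45
tool_pos: [0.4981, 0.2775, 0.1355]
tool_rot: [-1.121, 2.924, 0.0]
contact_force: [0.1, -0.2, 0.7]
opening: 0.068
grip_force: 0.0
```

```bash
python3 - <<'E'
from h import *
go(.6619,.0454,.12,83.8)
a=eyes.get_image("top")["image"];b=eyes.get_image("scene")["image"]
save(np.hstack([a,b]),"ab.png",.7)
E
```

```text
t 26.4 pos [0.4981 0.2775 0.1355] head -138.04 turn units [ 0.09  0.08 24.11] | shift units (after turn) [-3.55  3.13  0.26] | op 0.068 gf 0.0
```

View pics/ab.png

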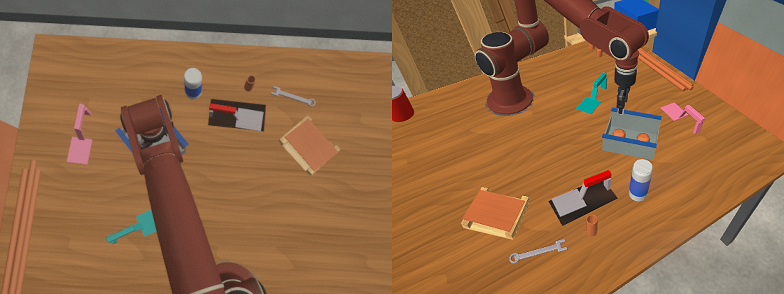

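Both floats are in the bin, at scene (620,134) and (640,135), with none left on the bench. Next is the lifter.

Request:
jog_arm(commands=[0, 0, 0, 0, 0, 1, 60, 0, 0, 0, 0, 0, 1, 60, 0, 0, 0, 0, 0, 1, 60, 0, 0, 0, 0, 0, 1, 60, 0, 0, 0, 0, 0, 1, 60, 0, 0, 0, 0, 0, 1, 60, 0, 0, 0, 0, 0, 1, 60, 0, 0, 0, 0, 0, 1, 60, 0, 0, 0, 0, 0, 1, 60, 0, 0, 0, 0, 0, 1, 60, 0, 0, 0, 0, 0, 1, 60, 0, 0, 0, 0, 0, 1, 60, 0, 0, 0, 0, 0, 1, 60, 0, 0, 0, 0, 0, 1, 60, 0, 0, 0, 0, 0, 1, 60, 0, 0, 0, 0, 0, 1, 60, 0, 0, 0, 0, 0, 1, 60, 0, 0, 0, 0, 0, 1, 60, 0, 0, 0, 0, 0, 1, 60, 0, 0, 0, 0, 0, 1, 60])

```text
t: 29.05
tool_pos: [0.494, 0.2759, 0.1277]
tool_rot: [-1.864, -2.527, 0.005]
contact_force: [0.1, -0.4, -0.5]
opening: 0.06
grip_force: 0.0
```

Request:
jog_arm(commands=[0, 0, 0, 0, 0, 1, 60, 0, 0, 0, 0, 0, 1, 60, 0, 0, 0, 0, 0, 1, 60, 0, 0, 0, 0, 0, 1, 60, 0, 0, 0, 0, 0, 0.1, 60, -0.44, 0.39, 0.05, 0, 0, 0, 60, -0.44, 0.39, 0.05, 0, 0, 0, 60, -0.44, 0.39, 0.05, 0, 0, 0, 60, -0.44, 0.39, 0.05, 0, 0, 0, 60, -0.44, 0.39, 0.05, 0, 0, 0, 60, -0.44, 0.39, 0.05, 0, 0, 0, 60, -0.44, 0.39, 0.05, 0, 0, 0, 60, -0.44, 0.39, 0.05, 0, 0, 0, 60, 0, 0, 0, 0, 0, 0, 60, 0, 0, 0, 0, 0, 0, 60])

```text
t: 30.92
tool_pos: [0.658, 0.0467, 0.1047]
tool_rot: [-2.335, -2.099, 0.002]
contact_force: [-0.5, 1.1, -0.4]
opening: 0.06
grip_force: 0.0
```

```bash
python3 - <<'E'
from h import *
go(.662,.0454,.014,83.7)
for c in ("scene","wrist"):
    d,o=parts(c)
    for k in ("handle","blade"):
        p=o[k]; print(c,k,len(p),rect(p) if len(p)>5 else 0)
    W=cloud(d);H=hsv(d["image"])
    for s in (0,1):
        t=((W[...,0]>.662)==s)&(H[...,1]<90)&box(W,.662,.045,.07,.1,.15); p=W[t]
        if len(p): print("tip",c,s,p[np.argsort(p[:,2])[:8]].mean(0).round(4))
E
```

```text
t 30.9 pos [0.658  0.0467 0.1047] head 83.91 turn units [-0.02 -0.    0.04] | shift units (after turn) [-0.01  0.07  1.51] | op 0.06 gf 0.0
scene handle 328 (array([0.6645, 0.0547]), array([0.099 , 0.0221]), 83.79)
scene blade 1133 (array([ 0.6495, -0.0554]), array([0.1  , 0.084]), 83.01)
tip scene 0 [0.629  0.0509 0.1499]
tip scene 1 [0.6938 0.0372 0.1494]
wrist handle 4623 (array([0.6627, 0.0561]), array([0.0981, 0.0196]), 83.46)
wrist blade 6838 (array([ 0.6494, -0.0582]), array([0.1052, 0.082 ]), 83.5)
tip wrist 1 [0.6886 0.0445 0.1493]
```

Request:
jog_arm(commands=[0, 0.065, 0.2, 0, 0, 0.04, 60, 0, 0, 0.35, 0, 0, 0, 60, 0, 0, 0.35, 0, 0, 0, 60, 0, 0, 0.3, 0, 0, 0, 60, 0, 0, 0.2, 0, 0, 0, 60, 0, 0, 0.13, 0, 0, 0, 60, 0, 0, 0, 0, 0, 0, 60, 0, 0, 0, 0, 0, 0, 60], newtons=100)

```text
t: 32.02
tool_pos: [0.6634, 0.0459, 0.0147]
tool_rot: [2.34, 2.094, 0.002]
contact_force: [-0.2, 0.5, -0.3]
opening: 0.0598
grip_force: 0.0
```

Request:
jog_arm(commands=[0, 0, 0, 0, 0, 0, 5, 0, 0, 0, 0, 0, 0, 5, 0, 0, 0, 0, 0, 0, 5, 0, 0, 0, 0, 0, 0, 5, 0, 0, 0, 0, 0, 0, 5, 0, 0, 0, 0, 0, 0, 5, 0, 0, 0, 0, 0, 0, 5], newtons=100)

```text
t: 32.9
tool_pos: [0.6628, 0.0459, 0.0143]
tool_rot: [2.341, 2.095, 0.0]
contact_force: [-1.2, -0.7, 4.6]
opening: 0.0187
grip_force: 97.8
```

```bash
python3 - <<'E'
from h import *
go(.662,.0454,.014)
d,o=parts("scene")
for k in ("handle","blade"): print(k,rect(o[k]))
E
```

```text
t 32.9 pos [0.6628 0.0459 0.0143] head 83.64 turn units [0. 0. 0.] | shift units (after turn) [-0.01 -0.01  0.  ] | op 0.0187 gf 97.8
handle (array([0.6662, 0.0548]), array([0.0983, 0.0207]), 83.48)
blade (array([ 0.6528, -0.0457]), array([0.1192, 0.0835]), 83.07)
```

Request:
jog_arm(commands=[0, 0, -0.1, 0, 0, 0, 5, 0, 0, -0.2, 0, 0, 0, 5, 0, 0, -0.3, 0, 0, 0, 5, 0, 0, -0.4, 0, 0, 0, 5, 0, 0, -0.4, 0, 0, 0, 5, 0, 0, -0.2, 0, 0, 0, 5, 0, 0, 0, 0, 0, 0, 5, 0, 0, 0, 0, 0, 0, 5])

```text
t: 33.95
tool_pos: [0.6619, 0.046, 0.1086]
tool_rot: [-2.34, -2.094, 0.002]
contact_force: [-0.2, 0.5, -2.4]
opening: 0.019
grip_force: 97.5
```

```bash
cat >> h.py <<'E'
def lift(c,z0=.02,z1=.25,ctr=None,r=.2):
    "lifter handle and blade geometry seen by camera c: handle pitch, blade plane"
    d=eyes.get_image(c); W=cloud(d); H=hsv(d["image"]); h,s,v=H[...,0],H[...,1],H[...,2]
    p=ctrl.get_obs()["tool_pos"]; b=box(W,p[0],p[1],r,z0,z1)
    hd=W[((h<5)|(h>175))&(s>170)&b]
    M=Ro.from_rotvec(ctrl.get_obs()["tool_rot"]).as_matrix(); ux=-M[:2,0]; uy=np.array([-ux[1],ux[0]])
    L=lambda P: np.c_[(P[:,:2]-p[:2])@ux,(P[:,:2]-p[:2])@uy,P[:,2]]
    if len(hd)>20:
        q=L(hd); R=rect(q); print(c,"handle(lifter axes)",R, "ztop",np.percentile(q[:,2],90).round(4))
    A=L(W.reshape(-1,3)); g=(A[:,0]>.065)&(A[:,0]<.155)&(abs(A[:,1])<.05)&(abs(A[:,2]-(p[2]-.008))<.02)&(s.reshape(-1)<70)&(v.reshape(-1)>100)
    q=A[g]
    if len(q)>50:
        co=np.linalg.lstsq(np.c_[q[:,:2],np.ones(len(q))],q[:,2],rcond=None)[0]
        print(c,"blade",len(q),rect(q),"slope x,y",co[:2].round(3),"z at x=.102",(co[0]*.102+co[2]).round(4),"tool z",p[2].round(4))
E
python3 - <<'E'
from h import *
go(.3902,-.0977,.11)
for c in ("top","scene","wrist"): lift(c)
E
```

```text
t 34.0 pos [0.6619 0.046  0.1086] head 83.64 turn units [-0.02  0.   -0.  ] | shift units (after turn) [-2.88 -4.23 -0.02] | op 0.019 gf 97.5
top blade 593 (array([ 0.1222, -0.0006]), array([0.0823, 0.0597]), 89.59) slope x,y [-0.006 -0.017] z at x=.102 0.1025 tool z 0.1083
scene handle(lifter axes) (array([-0.0118,  0.0063]), array([0.0794, 0.0856]), 43.86) ztop 0.1852
scene blade 1091 (array([1.086e-01, 1.000e-04]), array([0.0835, 0.0868]), 89.83) slope x,y [ 0.003 -0.012] z at x=.102 0.101 tool z 0.1082
wrist handle(lifter axes) (array([-0.0179,  0.0008]), array([0.0835, 0.0201]), 0.16) ztop 0.1844
wrist blade 235 (array([0.0835, 0.0006]), array([0.043 , 0.0185]), 89.07) slope x,y [-0.009 -0.015] z at x=.102 0.1012 tool z 0.1083
```

Request:
jog_arm(commands=[-0.288, -0.423, 0, 0, 0, 0, 5, -0.288, -0.423, 0, 0, 0, 0, 5, -0.288, -0.423, 0, 0, 0, 0, 5, -0.288, -0.423, 0, 0, 0, 0, 5, -0.288, -0.423, 0, 0, 0, 0, 5, -0.288, -0.423, 0, 0, 0, 0, 5, -0.288, -0.423, 0, 0, 0, 0, 5, -0.288, -0.423, 0, 0, 0, 0, 5, -0.288, -0.423, 0, 0, 0, 0, 5, -0.288, -0.423, 0, 0, 0, 0, 5, 0, 0, 0, 0, 0, -0.9, 5, 0, 0, 0, 0, 0, -0.9, 5, 0, 0, 0, 0, 0, -0.9, 5, 0, 0, 0, 0, 0, -0.9, 5, 0, 0, 0, 0, 0, -0.9, 5, 0, 0, 0, 0, 0, -0.9, 5, 0, 0, 0, 0, 0, -0.9, 5, 0, 0, 0, 0, 0, -0.9, 5, 0, 0, 0, 0, 0, -0.9, 5, 0, 0, 0, 0, 0, 0, 5])

```text
t: 36.6
tool_pos: [0.391, -0.0975, 0.1094]
tool_rot: [-1.328, -2.846, 0.0]
contact_force: [0.0, 0.2, -1.4]
opening: 0.0191
grip_force: 98.4
```

```bash
python3 - <<'E'
from h import *
go(.3902,-.0977,.026,131)
for c in ("top","scene"):
    d,o=parts(c); print(c,"panel",rect(o["panel"]),np.median(o["panel"][:,2]))
    W=cloud(d);H=hsv(d["image"]); h,s,v=H[...,0],H[...,1],H[...,2]
    m=box(W,.5555,-.288,.14,.022,.045)&(h<25); print("rack top",rect(W[m]))
    lift(c)
E
```

```text
t 36.6 pos [ 0.391  -0.0975  0.1094] head 129.99 turn units [-0.   -0.01 -0.18] | shift units (after turn) [ 0.01 -0.01  1.39] | op 0.0191 gf 98.4
top panel (array([ 0.5545, -0.2881]), array([0.1689, 0.1224]), 41.04) 0.03517153793893668
rack top (array([ 0.5557, -0.284 ]), array([0.1797, 0.1524]), 43.26)
top handle(lifter axes) (array([-0.0307, -0.003 ]), array([0.0341, 0.0161]), 7.96) ztop 0.188
scene panel (array([ 0.5559, -0.2883]), array([0.1726, 0.1218]), 41.13) 0.034113941346988086
rack top (array([ 0.5568, -0.2835]), array([0.1828, 0.1525]), 43.22)
scene handle(lifter axes) (array([-0.005 ,  0.0159]), array([0.0495, 0.0961]), 88.16) ztop 0.186
scene blade 943 (array([0.1095, 0.0006]), array([0.0819, 0.0889]), 89.77) slope x,y [ 0.003 -0.011] z at x=.102 0.1022 tool z 0.1097
```

Request:
jog_arm(commands=[0, 0, 0.2, 0, 0, -0.18, 5, 0, 0, 0.4, 0, 0, 0, 5, 0, 0, 0.4, 0, 0, 0, 5, 0, 0, 0.3, 0, 0, 0, 5, 0, 0, 0.1, 0, 0, 0, 5, 0, 0, 0, 0, 0, 0, 5, 0, 0, 0, 0, 0, 0, 5])

```text
t: 37.67
tool_pos: [0.392, -0.098, 0.0266]
tool_rot: [1.3, 2.858, -0.0]
contact_force: [-0.1, 0.4, -2.1]
opening: 0.0188
grip_force: 98.4
```

```bash
python3 - <<'E'
from h import *
go(.4719,-.1921,.0245,131)
lift("top",.005); lift("scene",.005)
E
```

```text
t 37.7 pos [ 0.392  -0.098   0.0266] head 131.09 turn units [0.01 0.01 0.02] | shift units (after turn) [-2.06 -0.02  0.04] | op 0.0188 gf 98.4
top handle(lifter axes) (array([-0.0262, -0.0007]), array([0.0192, 0.0155]), 1.03) ztop 0.105
top blade 58 (array([0.1483, 0.0234]), array([0.0161, 0.0399]), 25.26) slope x,y [-0.141 -0.078] z at x=.102 0.0284 tool z 0.0268
scene handle(lifter axes) (array([0.0021, 0.0148]), array([0.048 , 0.0887]), 67.84) ztop 0.1037
scene blade 882 (array([0.11  , 0.0008]), array([0.0899, 0.0818]), 0.18) slope x,y [ 0.006 -0.01 ] z at x=.102 0.0195 tool z 0.0267
```

Request:
jog_arm(commands=[-0.15, 0, 0.02, 0, 0, 0, 5, -0.2, 0, 0.02, 0, 0, 0, 5, -0.25, -0.01, 0, 0, 0, 0, 5, -0.25, -0.01, 0, 0, 0, 0, 5, -0.25, 0, 0, 0, 0, 0, 5, -0.25, 0, 0, 0, 0, 0, 5, -0.25, 0, 0, 0, 0, 0, 5, -0.25, 0, 0, 0, 0, 0, 5, -0.15, 0, 0, 0, 0, 0, 5, -0.06, 0, 0, 0, 0, 0, 5, 0, 0, 0, 0, 0, 0, 5, 0, 0, 0, 0, 0, 0, 5])

```text
t: 39.28
tool_pos: [0.4712, -0.1913, 0.0232]
tool_rot: [-1.3, -2.859, -0.0]
contact_force: [-0.3, 1.1, -1.8]
opening: 0.0186
grip_force: 98.4
```

```bash
python3 - <<'E'
from h import *
go(.4719,-.1921,.0245,131)
d,o=parts("scene"); print("panel",rect(o["panel"]),np.median(o["panel"][:,2]))
save(d["image"][190:340,80:280],"s5.png",4)
E
```

```text
t 39.3 pos [ 0.4712 -0.1913  0.0232] head 131.09 turn units [-0.   -0.    0.02] | shift units (after turn) [-0.02 -0.   -0.02] | op 0.0186 gf 98.4
panel (array([ 0.5564, -0.2883]), array([0.1722, 0.1226]), 41.54) 0.03406105347353672
```

View pics/s5.png

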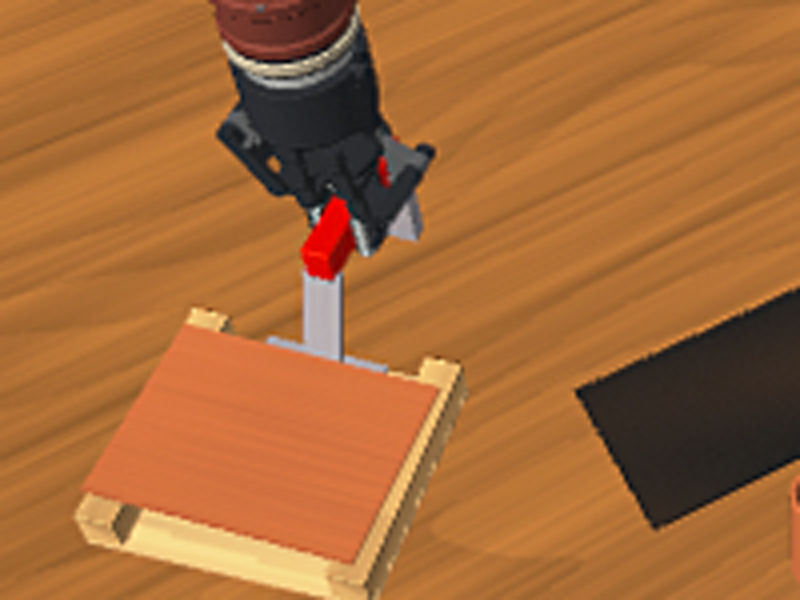

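The blade is under the panel and centred in the channel, with the neck clear of the panel's rear edge at crop (322,360). Lifting slowly.

Request:
jog_arm(commands=[0, 0, -0.08, 0, 0, 0, 5, 0, 0, -0.06, 0, 0, 0, 5, 0, 0, -0.05, 0, 0, 0, 5, 0, 0, -0.05, 0, 0, 0, 5, 0, 0, -0.05, 0, 0, 0, 5, 0, 0, -0.05, 0, 0, 0, 5, 0, 0, -0.06, 0, 0, 0, 5, 0, 0, -0.08, 0, 0, 0, 5, 0, 0, -0.12, 0, 0, 0, 5, 0, 0, -0.15, 0, 0, 0, 5, 0, 0, -0.15, 0, 0, 0, 5, 0, 0, -0.15, 0, 0, 0, 5, 0, 0, -0.15, 0, 0, 0, 5, 0, 0, -0.15, 0, 0, 0, 5, 0, 0, -0.1, 0, 0, 0, 5, 0, 0, 0, 0, 0, 0, 5, 0, 0, 0, 0, 0, 0, 5, 0, 0, 0, 0, 0, 0, 5])

```text
t: 41.58
tool_pos: [0.4712, -0.1914, 0.1098]
tool_rot: [-1.3, -2.859, -0.0]
contact_force: [0.2, 0.1, -3.9]
opening: 0.0189
grip_force: 98.3
```

```bash
cat >> h.py <<'E'
def panel(c):
    "panel in lifter axes, plus world rect and tilt"
    d=eyes.get_image(c); W=cloud(d); H=hsv(d["image"]); s=ctrl.get_obs(); p=s["tool_pos"]
    M=Ro.from_rotvec(s["tool_rot"]).as_matrix(); ux=-M[:2,0]; uy=np.array([-ux[1],ux[0]])
    x,y=p[:2]+.125*ux; m=box(W,x,y,.16,p[2]-.03,p[2]+.025)&(H[...,0]<13)&(H[...,1]>110)
    n,l,st,_=cv2.connectedComponentsWithStats(m.astype(np.uint8)); m=l==1+np.argmax(st[1:,4])
    P=W[m]; q=np.c_[(P[:,:2]-p[:2])@ux,(P[:,:2]-p[:2])@uy]
    co=np.linalg.lstsq(np.c_[q,np.ones(len(q))],P[:,2],rcond=None)[0]
    print(c,len(P),"world",rect(P),"lifter axes",rect(q),"slope",co[:2].round(4),"z med",np.median(P[:,2]).round(4))
E
python3 - <<'E'
from h import *
go(.4719,-.1921,.1)
panel("top"); panel("scene")
E
```

```text
t 41.6 pos [ 0.4712 -0.1914  0.1098] head 131.08 turn units [-0.   -0.01  0.  ] | shift units (after turn) [-0.02  0.    0.16] | op 0.0189 gf 98.3
top 125 world (array([ 0.4834, -0.2891]), array([0.0274, 0.0363]), 58.1) lifter axes (array([ 0.0816, -0.0551]), array([0.0363, 0.0274]), 17.02) slope [ 0.0023 -0.0505] z med 0.1076
scene 3529 world (array([ 0.5562, -0.2878]), array([0.1714, 0.1234]), 40.68) lifter axes (array([0.1283, 0.0007]), array([0.1714, 0.1234]), 89.6) slope [ 0.0021 -0.012 ] z med 0.1062
```

The panel rides level and centred on the blade. Now I carry it toward the bin, translating first and then turning.

Request:
jog_arm(commands=[0.11, 0.08, 0, 0, 0, 0, 5, 0.22, 0.16, 0, 0, 0, 0, 5, 0.33, 0.242, -0.05, 0, 0, 0, 5, 0.33, 0.242, -0.05, 0, 0, 0, 5, 0.33, 0.242, -0.05, 0, 0, 0, 5, 0.33, 0.242, -0.05, 0, 0, 0, 5, 0.33, 0.242, -0.05, 0, 0, 0, 5, 0.33, 0.242, -0.05, 0, 0, 0, 5, 0.33, 0.242, -0.05, 0, 0, 0, 5, 0.33, 0.242, -0.05, 0, 0, 0, 5, 0.33, 0.242, -0.05, 0, 0, 0, 5, 0.33, 0.242, -0.05, 0, 0, 0, 5, 0.33, 0.242, -0.05, 0, 0, 0, 5, 0.33, 0.242, -0.05, 0, 0, 0, 5, 0.33, 0.242, -0.05, 0, 0, 0, 5, 0.33, 0.242, -0.05, 0, 0, 0, 5, 0.33, 0.242, -0.05, 0, 0, 0, 5, 0.22, 0.16, 0, 0, 0, 0, 5, 0.11, 0.08, 0, 0, 0, 0, 5, 0, 0, 0, 0, 0, 0, 5])

```text
t: 44.18
tool_pos: [0.436, 0.2243, 0.1552]
tool_rot: [-1.3, -2.86, 0.001]
contact_force: [0.0, 0.6, -3.6]
opening: 0.019
grip_force: 98.2
```

Request:
jog_arm(commands=[0, 0, 0, 0, 0, -0.2, 5, 0, 0, 0, 0, 0, -0.4, 5, 0, 0, 0, 0, 0, -0.5, 5, 0, 0, 0, 0, 0, -0.5, 5, 0, 0, 0, 0, 0, -0.5, 5, 0, 0, 0, 0, 0, -0.5, 5, 0, 0, 0, 0, 0, -0.5, 5, 0, 0, 0, 0, 0, -0.5, 5, 0, 0, 0, 0, 0, -0.5, 5, 0, 0, 0, 0, 0, -0.5, 5, 0, 0, 0, 0, 0, -0.5, 5, 0, 0, 0, 0, 0, -0.5, 5, 0, 0, 0, 0, 0, -0.5, 5, 0, 0, 0, 0, 0, -0.5, 5, 0, 0, 0, 0, 0, -0.5, 5, 0, 0, 0, 0, 0, -0.5, 5, 0, 0, 0, 0, 0, -0.5, 5, 0, 0, 0, 0, 0, -0.5, 5, 0, 0, 0, 0, 0, -0.5, 5, 0, 0, 0, 0, 0, -0.5, 5])

```text
t: 46.68
tool_pos: [0.4364, 0.2232, 0.1553]
tool_rot: [0.168, -3.137, 0.001]
contact_force: [-0.1, 0.3, -3.0]
opening: 0.0188
grip_force: 98.2
```

```bash
python3 - <<'E'
from h import *
go(.4373,.2238,.155,222)
panel("top"); panel("scene")
E
```

```text
t 46.7 pos [0.4364 0.2232 0.1553] head -173.86 turn units [-0.   -0.01 -6.26] | shift units (after turn) [-0.02 -0.    0.  ] | op 0.0188 gf 98.2
top 1404 world (array([0.5656, 0.2362]), array([0.1195, 0.1702]), 5.56) lifter axes (array([ 0.1299, -0.0011]), array([0.1702, 0.1195]), 89.35) slope [ 0.0045 -0.0156] z med 0.1531
scene 2155 world (array([0.5655, 0.2366]), array([0.1241, 0.1731]), 6.35) lifter axes (array([ 0.1299, -0.0004]), array([0.1241, 0.1731]), 0.31) slope [ 0.0031 -0.0127] z med 0.152
```

Request:
jog_arm(commands=[0, 0, 0, 0, 0, -0.5, 5, 0, 0, 0, 0, 0, -0.5, 5, 0, 0, 0, 0, 0, -0.5, 5, 0, 0, 0, 0, 0, -0.5, 5, 0, 0, 0, 0, 0, -0.5, 5, 0, 0, 0, 0, 0, -0.5, 5, 0, 0, 0, 0, 0, -0.5, 5, 0, 0, 0, 0, 0, -0.5, 5, 0, 0, 0, 0, 0, -0.5, 5, 0, 0, 0, 0, 0, -0.5, 5, 0, 0, 0, 0, 0, -0.5, 5, 0, 0, 0, 0, 0, -0.4, 5, 0, 0, 0, 0, 0, -0.25, 5, 0, 0, 0, 0, 0, -0.15, 5, 0, 0, 0, 0, 0, 0, 5, 0, 0, 0, 0, 0, 0, 5])

```text
t: 48.78
tool_pos: [0.4363, 0.2241, 0.1554]
tool_rot: [-1.13, 2.931, -0.0]
contact_force: [0.1, 0.5, -4.2]
opening: 0.0187
grip_force: 98.2
```

```bash
cat >> h.py <<'E'
def inbin(c,zp):
    "panel centre and ledge reference in bin axes by same camera"
    d=eyes.get_image(c); W=cloud(d); H=hsv(d["image"]); h,s=H[...,0],H[...,1]
    L=W[box(W,.5326,.3097,.17,.08,.1)&(h>100)&(h<130)&(s>100)]
    m=box(W,.5326,.3097,.15,zp-.02,zp+.02)&(h<13)&(s>110)
    n,l,st,_=cv2.connectedComponentsWithStats(m.astype(np.uint8)); P=W[l==1+np.argmax(st[1:,4])]
    a=np.deg2rad(42.05); u=np.array([[np.cos(a),-np.sin(a)],[np.sin(a),np.cos(a)]]); o=np.array([.5326,.3097])
    q=(P[:,:2]-o)@u; e=(L[:,:2]-o)@u
    print(c,"panel in bin",rect(q),"z",np.median(P[:,2]).round(4),"ledge x",np.percentile(e[:,0],[.5,99.5]).round(4),"y",np.percentile(e[:,1],[.5,99.5]).round(4))
E
python3 - <<'E'
from h import *
go(.4373,.2238,.155,222)
inbin("top",.153); inbin("scene",.153); panel("scene")
E
```

```text
t 48.8 pos [0.4363 0.2241 0.1554] head -137.83 turn units [-0.   -0.    0.03] | shift units (after turn) [-0.01 -0.01  0.01] | op 0.0187 gf 98.2
top panel in bin (array([ 0.0008, -0.0003]), array([0.1203, 0.1701]), 0.69) z 0.1527 ledge x [-0.0846  0.1027] y [-0.0867  0.089 ]
scene panel in bin (array([ 0.0005, -0.0014]), array([0.12  , 0.1757]), 0.27) z 0.1523 ledge x [-0.1032  0.1025] y [-0.0925  0.0899]
scene 1915 world (array([0.5321, 0.3108]), array([0.1198, 0.1777]), 42.37) lifter axes (array([ 1.292e-01, -1.000e-04]), array([0.1198, 0.1777]), 0.19) slope [ 0.0042 -0.0129] z med 0.1522
```

Request:
jog_arm(commands=[0, 0, 0.06, 0, 0, 0, 5, 0, 0, 0.1, 0, 0, 0, 5, 0, 0, 0.1, 0, 0, 0, 5, 0, 0, 0.1, 0, 0, 0, 5, 0, 0, 0.1, 0, 0, 0, 5, 0, 0, 0.1, 0, 0, 0, 5, 0, 0, 0.1, 0, 0, 0, 5, 0, 0, 0.06, 0, 0, 0, 5, 0, 0, 0.04, 0, 0, 0, 5, 0, 0, 0.04, 0, 0, 0, 5, 0, 0, 0.04, 0, 0, 0, 5, 0, 0, 0.04, 0, 0, 0, 5, 0, 0, 0.04, 0, 0, 0, 5, 0, 0, 0.04, 0, 0, 0, 5, 0, 0, 0.04, 0, 0, 0, 5, 0, 0, 0.04, 0, 0, 0, 5, 0, 0, 0.04, 0, 0, 0, 5, 0, 0, 0.04, 0, 0, 0, 5, 0, 0, 0, 0, 0, 0, 5, 0, 0, 0, 0, 0, 0, 5])

```text
t: 51.42
tool_pos: [0.4363, 0.2242, 0.0883]
tool_rot: [-1.13, 2.931, -0.0]
contact_force: [-0.0, 0.2, -2.3]
opening: 0.0188
grip_force: 98.3
```

```bash
python3 - <<'E'
from h import *
go(.4373,.2238,.09,222)
inbin("top",.096); inbin("scene",.096)
d=eyes.get_image("scene");save(d["image"][120:260,270:430],"s6.png",4.5)
E
```

```text
t 51.4 pos [0.4363 0.2242 0.0883] head -137.82 turn units [-0.    0.    0.03] | shift units (after turn) [-0.01 -0.02 -0.03] | op 0.0188 gf 98.3
top panel in bin (array([0.0003, 0.0009]), array([0.1198, 0.1686]), 0.73) z 0.0971 ledge x [-0.1     0.1029] y [-0.0876  0.089 ]
scene panel in bin (array([0.0005, 0.0013]), array([0.1201, 0.1789]), 0.27) z 0.0964 ledge x [-0.1026  0.1028] y [-0.0921  0.0913]
```

View pics/s6.png

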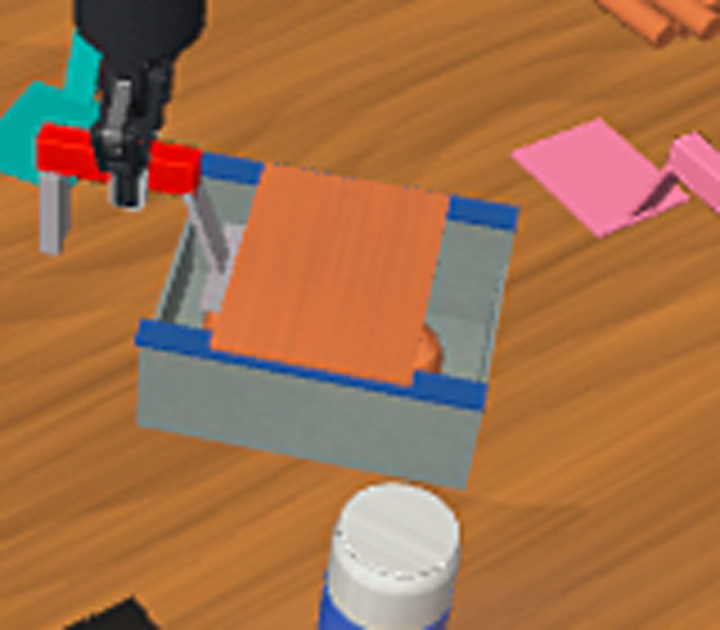

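The panel lies flat across both ledges. Now I draw the blade out about 110 mm and raise it.

Request:
jog_arm(commands=[0.08, 0, 0, 0, 0, 0, 5, 0.15, 0, 0, 0, 0, 0, 5, 0.2, 0, 0, 0, 0, 0, 5, 0.2, 0, 0, 0, 0, 0, 5, 0.2, 0, 0, 0, 0, 0, 5, 0.2, 0, 0, 0, 0, 0, 5, 0.2, 0, 0, 0, 0, 0, 5, 0.2, 0, 0, 0, 0, 0, 5, 0.2, 0, 0, 0, 0, 0, 5, 0.15, 0, 0, 0, 0, 0, 5, 0.06, 0, 0, 0, 0, 0, 5, 0, 0, 0, 0, 0, 0, 5, 0, 0, 0, 0, 0, 0, 5])

```text
t: 53.2
tool_pos: [0.3547, 0.1501, 0.0883]
tool_rot: [-1.131, 2.931, 0.0]
contact_force: [0.3, 0.3, -2.5]
opening: 0.0186
grip_force: 98.3
```

```bash
python3 - <<'E'
from h import *
go(.4373,.2238,.15,222)
inbin("scene",.096); lift("scene",.04)
E
```

```text
t 53.2 pos [0.3547 0.1501 0.0883] head -137.81 turn units [-0.    0.    0.03] | shift units (after turn) [-1.85 -0.01 -1.03] | op 0.0186 gf 98.3
scene panel in bin (array([0.0007, 0.0009]), array([0.1799, 0.1202]), 90.0) z 0.0964 ledge x [-0.1029  0.1027] y [-0.0926  0.09  ]
scene handle(lifter axes) (array([-0.0071, -0.0262]), array([0.0991, 0.0681]), 1.15) ztop 0.165
scene blade 620 (array([ 0.1094, -0.0038]), array([0.0904, 0.085 ]), 1.55) slope x,y [ 0.001 -0.006] z at x=.102 0.0811 tool z 0.0883
```

Request:
jog_arm(commands=[0, 0, -0.2, 0, 0, 0, 5, 0, 0, -0.4, 0, 0, 0, 5, 0, 0, -0.4, 0, 0, 0, 5, 0, 0, -0.2, 0, 0, 0, 5, -0.15, -0.43, 0, 0, 0, 0, 5, -0.15, -0.43, 0, 0, 0, 0, 5, -0.15, -0.43, 0, 0, 0, 0, 5, -0.15, -0.43, 0, 0, 0, 0, 5, -0.15, -0.43, 0, 0, 0, 0, 5, -0.15, -0.43, 0, 0, 0, 0, 5, 0, 0, 0, 0, 0, 0.8, 5, 0, 0, 0, 0, 0, 0.9, 5, 0, 0, 0, 0, 0, 0.9, 5, 0, 0, 0, 0, 0, 0.9, 5, 0, 0, 0, 0, 0, 0.9, 5, 0, 0, 0, 0, 0, 0.9, 5, 0, 0, 0, 0, 0, 0.9, 5, 0, 0, 0, 0, 0, 0.9, 5, 0, 0, 0, 0, 0, 0.9, 5, 0, 0, 0, 0, 0, 0.9, 5])

```text
t: 55.8
tool_pos: [0.4983, 0.0716, 0.16]
tool_rot: [-0.246, -3.131, -0.0]
contact_force: [-0.0, 0.8, -3.1]
opening: 0.0186
grip_force: 98.6
```

Request:
jog_arm(commands=[0, 0, 0, 0, 0, 0.9, 5, 0, 0, 0, 0, 0, 0.9, 5, 0, 0, 0, 0, 0, 0.9, 5, 0, 0, 0, 0, 0, 0.9, 5, 0, 0, 0, 0, 0, 0.9, 5, 0, 0, 0, 0, 0, 0.9, 5, 0, 0, 0, 0, 0, 0.9, 5, 0, 0, 0, 0, 0, 0.9, 5, 0, 0, 0, 0, 0, 0.9, 5, 0, 0, 0, 0, 0, 0.9, 5, 0, 0, 0, 0, 0, 0.9, 5, 0, 0, 0, 0, 0, 0.9, 5, 0, 0, 0, 0, 0, 0.9, 5, 0, 0, 0, 0, 0, 0.9, 5, 0, 0, 0, 0, 0, 0.9, 5, 0, 0, 0, 0, 0, 0.9, 5, 0, 0, 0, 0, 0, 0.8, 5, 0, 0, 0, 0, 0, 0, 5, 0, 0, 0, 0, 0, 0, 5])

```text
t: 58.18
tool_pos: [0.4984, 0.0716, 0.1601]
tool_rot: [-2.331, -2.105, 0.0]
contact_force: [-0.4, 0.7, -2.5]
opening: 0.0186
grip_force: 98.6
```

```bash
python3 - <<'E'
from h import *
go(.6645,.042,.06,84.8)
inbin("scene",.096); inbin("top",.096)
d,o=parts("scene"); 
for c in("top","scene"):
    d=eyes.get_image(c); W=cloud(d)
    for r in nets.silhouettes(c,"mat"):
        p=W[r["mask"]]; p=p[~np.isnan(p[:,0])]; print(c,round(r["p"],2),rect(p))
E
```

```text
t 58.2 pos [0.4984 0.0716 0.1601] head 84.17 turn units [-0.    0.   -0.11] | shift units (after turn) [-0.24  2.8   1.67] | op 0.0186 gf 98.6
scene panel in bin (array([ 0.0005, -0.    ]), array([0.1203, 0.1757]), 0.36) z 0.0964 ledge x [-0.1031  0.1027] y [-0.0922  0.0895]
top panel in bin (array([-0.0001,  0.0006]), array([0.121 , 0.1686]), 0.19) z 0.0971 ledge x [-0.1022  0.1024] y [-0.0876  0.0885]
top 0.81 (array([ 0.6552, -0.0384]), array([0.2236, 0.1923]), 21.31)
top 0.68 (array([0.7483, 0.1713]), array([0.0623, 0.0633]), 53.77)
scene 0.66 (array([ 0.6673, -0.0056]), array([0.2236, 0.1165]), 87.63)
```

Request:
jog_arm(commands=[0, 0, 0, 0, 0, -0.5, 5, 0, 0, 0, 0, 0, 0, 5])

```text
t: 58.78
tool_pos: [0.4984, 0.0715, 0.1602]
tool_rot: [-2.28, -2.161, 0.0]
contact_force: [0.2, 1.7, -2.8]
opening: 0.0191
grip_force: 98.6
```

```bash
python3 - <<'E'
from h import *
go(.6697,.038,.03,87)
E
```

```text
t 58.8 pos [0.4984 0.0715 0.1602] head 86.94 turn units [-0.    0.   -0.01] | shift units (after turn) [-0.41  2.88  2.17] | op 0.0191 gf 98.6
```

Request:
jog_arm(commands=[-0.05, 0.36, 0, 0, 0, 0, 5, -0.05, 0.36, 0, 0, 0, 0, 5, -0.05, 0.36, 0, 0, 0, 0, 5, -0.05, 0.36, 0, 0, 0, 0, 5, -0.05, 0.36, 0, 0, 0, 0, 5, -0.05, 0.36, 0, 0, 0, 0, 5, -0.05, 0.36, 0, 0, 0, 0, 5, -0.05, 0.36, 0, 0, 0, 0, 5, 0, 0, 0.3, 0, 0, 0, 5, 0, 0, 0.4, 0, 0, 0, 5, 0, 0, 0.4, 0, 0, 0, 5, 0, 0, 0.4, 0, 0, 0, 5, 0, 0, 0.3, 0, 0, 0, 5, 0, 0, 0.2, 0, 0, 0, 5, 0, 0, 0.15, 0, 0, 0, 5, 0, 0, 0.1, 0, 0, 0, 5, 0, 0, 0.07, 0, 0, 0, 5, 0, 0, 0.05, 0, 0, 0, 5, 0, 0, 0, 0, 0, 0, 5, 0, 0, 0, 0, 0, 0, 5])

```text
t: 61.28
tool_pos: [0.67, 0.0384, 0.0184]
tool_rot: [2.279, 2.161, 0.001]
contact_force: [-1.1, 0.2, -2.6]
opening: 0.0188
grip_force: 98.7
```

```bash
python3 - <<'E'
from h import *
go(.6697,.038,.0145,87)
lift("scene",.002); lift("top",.002)
E
```

```text
t 61.3 pos [0.67   0.0384 0.0184] head 86.96 turn units [ 0.01 -0.   -0.01] | shift units (after turn) [-0.01 -0.    0.06] | op 0.0188 gf 98.7
scene handle(lifter axes) (array([-0.0092,  0.0027]), array([0.0848, 0.0714]), 38.37) ztop 0.0951
scene blade 1046 (array([ 0.1087, -0.0037]), array([0.0868, 0.0894]), 0.2) slope x,y [ 0.003 -0.003] z at x=.102 0.011 tool z 0.0184
top blade 538 (array([ 0.1227, -0.0002]), array([0.0814, 0.0611]), 89.48) slope x,y [ 0.016 -0.012] z at x=.102 0.0119 tool z 0.0184
```

Request:
jog_arm(commands=[0, 0, 0.03, 0, 0, 0, 5, 0, 0, 0.02, 0, 0, 0, 5, 0, 0, 0.015, 0, 0, 0, 5, 0, 0, 0, 0, 0, 0, 5, 0, 0, 0, 0, 0, 0, 5])

```text
t: 62.0
tool_pos: [0.6697, 0.0384, 0.0144]
tool_rot: [2.279, 2.162, -0.0]
contact_force: [-2.1, -0.2, 0.6]
opening: 0.019
grip_force: 99.0
```

Request:
jog_arm(commands=[0, 0, 0, 0, 0, 0, 55, 0, 0, 0, 0, 0, 0, 55, 0, 0, 0, 0, 0, 0, 55, 0, 0, 0, 0, 0, 0, 55, 0, 0, -0.15, 0, 0, 0, 55, 0, 0, -0.3, 0, 0, 0, 55, 0, 0, -0.5, 0, 0, 0, 55, 0, 0, -0.6, 0, 0, 0, 55, 0, 0, -0.6, 0, 0, 0, 55, 0, 0, -0.3, 0, 0, 0, 55, 0, 0, 0, 0, 0, 0, 55, 0, 0, 0, 0, 0, 0, 55])

```text
t: 63.5
tool_pos: [0.6687, 0.0385, 0.1593]
tool_rot: [-2.278, -2.16, 0.003]
contact_force: [0.3, 0.3, -0.8]
opening: 0.055
grip_force: 0.0
```

```bash
python3 - <<'E'
from h import *
inbin("scene",.096); inbin("top",.096)
d,o=parts("scene")
for k in ("handle","blade"): print(k,rect(o[k]),np.percentile(o[k][:,2],50).round(4))
for n in ("can","stub","wrench"):
    W=cloud(d)
    for r in nets.silhouettes("scene",n)[:1]: p=W[r["mask"]]; print(n,r["bbox"])
save(d["image"],"end.png",1.4)
print(ctrl.get_obs()["t"])
E
```

```text
scene panel in bin (array([ 0.0005, -0.0003]), array([0.1201, 0.1767]), 0.28) z 0.0964 ledge x [-0.103   0.1029] y [-0.0927  0.0906]
top panel in bin (array([-0.0004,  0.0006]), array([0.1201, 0.169 ]), 0.68) z 0.0971 ledge x [-0.1021  0.1024] y [-0.0876  0.0886]
handle (array([0.6717, 0.0471]), array([0.0979, 0.0213]), 87.31) 0.0885
blade (array([ 0.6655, -0.0543]), array([0.1204, 0.0853]), 85.08) 0.0061
stub [277.7, 305.8, 293.7, 338.6]
wrench [168.0, 342.9, 248.8, 377.1]
63.8
```

View pics/end.png

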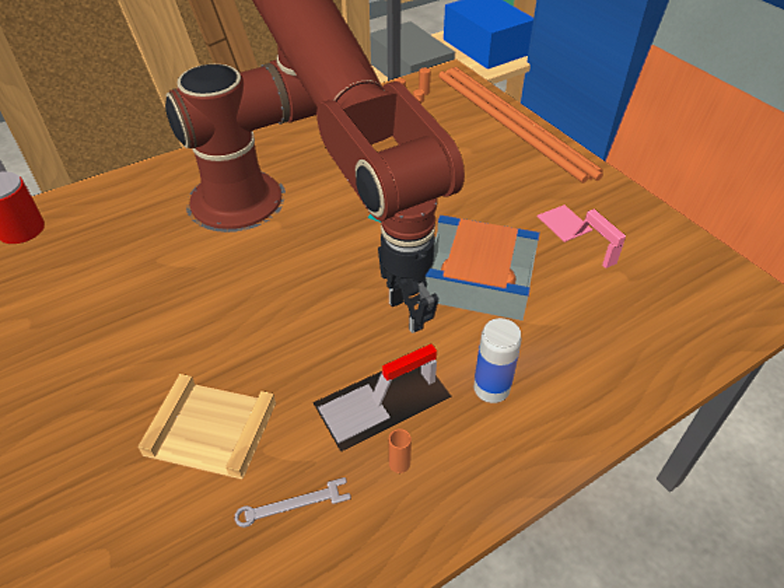

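The final view shows the panel square on the bin at (480,252), with the floats underneath. The lifter is on its mat at (380,395), and the can, stub and wrench haven't moved. Handing in.

```bash
python3 -c "
from station import job; print(job.finish_job())"
```

```text
the job is handed in; nothing more can be done
None
```

The job is handed in but the verdict isn't shown: both floats are in the bin, the panel lies centred and square on the ledges, the lifter is back on its mat, and the can, stub and wrench look unmoved.

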